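# Hang the guide ring on the swinging drop hook

## Robot

A 6-joint arm with a two-finger parallel gripper is mounted at the origin on the work surface. World frame = base frame: x ahead of the robot, y to its left, z up, the work surface at z = 0. Lengths are in mm, angles in rad, forces in N, time in s.
With the tool pointing down it reaches from about 425 to 950 mm from the base axis. Payload 3.5 kg.
Tool frame: the origin (TCP) lies between the finger pads; the fingertips stand 8 mm ahead of it and the grasp point (between the pads) lies 11 mm behind it; y points along the fingers, z is the direction in which the jaws open and shut, and the axes are right-handed (so a half turn about y gives the same grasp; the last joint's range is limited). The gripper opens to 85 mm and grips with 20 to 120 N. Pads are 22 mm wide; open, the fingers measure 114 mm over their backs; the gripper's body (76 mm by 85 mm) begins 54 mm behind the grasp point. The pads swing forward as they close: fully open they stand 13 mm farther back than shut.
Start: joints at [0.97, 0.286, 1.577, -0, 1.279, -0.15], TCP at [294.051, 607.569, 239.325] pointing down, gripper open.
Joint ranges: [-2.77, 2.77], [-0.9, 2.22], [0.21, 2.48], [-1.53, 4.67], [0.24, 2.81], [-2.84, 2.84]. Speed limits (rad/s): [2.79, 2.79, 3.14, 3.14, 3.14, 3.14].

## Interface

Orientations are given as a rotation vector (axis times angle).
In Python, from bench import env gives the robot as it stands. The module is installed in compiled form; this text tells all that it offers.
- The arm moves only by the tool send_rows, never from a script. Its argument "steps" is a list of rows, each an object of numbers: "x", "y", "z": the shift along the tool's x, y, z in mm; "rx", "ry", "rz": the turn, a rotation vector about the tool's x, y, z in rad. A call has 1 to 8 rows; each row is the pose to reach, as a shift and turn from the pose commanded when the call began, along the tool's axes at that moment; what a row does not reach only later rows make up. A row lasts 1/12 s, in which the tool goes at most 41.7 mm and 7.16 degrees, less where a joint would pass 70% of its speed; a pose out of reach is approached as far as the arm can. A call with a gripper value outside its range is refused whole. "claw" is the opening, from -1 (shut) to 1 (fully open), so that 0 is half open, set as the call begins (left out, the last holds). The fingers move at their own pace and stop on an object; "newtons" is the grip in N (left out, the last holds). Time passes only in rows, so rows that repeat a pose let the fingers close. It gives the time, the measured TCP pose, the force and the opening at its end, in the units of the state.
- env.get_obs(): the state, without advancing time (a new reading comes with each control period).
- env.grab_frame(name): name is "scene" or "top" or "wrist"; returns a dict with "image" (480x640x3 uint8, red, green, blue), "fx", "fy", "cx", "cy" (pixels), "R" (3x3) and "t" (3): a world point X has camera coordinates R X + t. Camera axes: x right, y down, z forward; pixel columns grow to the right and rows downward; lengths in mm; the calibration is good to about 2 mm. The wrist camera is an equidistant fisheye: a pixel r from the principal point sees the ray r / f radians off the axis. A picture is of the moment at which its call begins. There is no depth.
- env.job_done(): hands the job in, once; it reports no verdict.
Trained networks look in a picture, given as the dict that the camera call returned (one of the last four; its "shot" number tells which), for a name from the list of things; names that differ only in an ending like _2 or _b are one class to them, and where a whole thing is asked for, a point or a joint stands for the part that bears it (a point fixed in the world has none). Each returns a list of dicts, best first, with "confidence" (0 to 1); they miss things now and then, are a little off and sometimes report something else, mostly with a low value. They report only what shows in the picture. A call takes as long as a camera call. They do not tell look-alikes from the thing itself.
- env.look_for(picture, name): "location" ([column, row] in pixels, amid what is visible of it).
- env.regions_of(picture, name): "region" (480x640 bool, what is visible of it) and "location" ([column, row] in pixels, amid what is visible of it).
- env.tip_of(picture, name): "location" ([column, row] in pixels: a listed point, or the origin of a listed thing).
The state is a dict: "time": time; "joints": joint angles; "joint_velocities": joint speeds; "joint_torque": joint torques, N m; "ee_pos": TCP position; "ee_rot": TCP orientation; "force": force on the tool from outside, world axes, zero at the start; "torque": the same for the moment, N m; "width": finger opening in mm.
Only numpy, scipy, OpenCV 4.12 (cv2) and the standard library are available. Lean on these libraries where they do the work, as an engineer would, in place of code of your own. Each camera call takes 0.05 s, during which the arm holds its last target.

## Task

The drop hook under the little tool shelf is still swinging: steady it with a light touch until it hangs still. Then take the smallest of the three steel rings out of the rack and hang it by its bore in the bend of the hook, leaving hook and ring hanging quietly. Leave the other two rings, the loose collar on the stand's foot and the wooden block in their places.

Things in the scene. Friction and masses are not known exactly. Their poses are not given: they have to be found in the camera images.
- stand: Fixed grey portal stand. Origin on the work surface straight below the hook's pivot; x away from the robot at yaw 0, y left, z up. Base plate x -70 to 100, y -155 to 155, 10 mm thick. Two 22 mm square posts at x 85, y +-143 carry a plywood shelf. Open towards the robot (-x). The hook hangs between two small cheeks (x +-15, y +-15, z 326 to 360).
- hook_pivot (a point): Pivot of the hook, 345 mm above the work surface on the stand's z axis; the pivot axis is the stand's x.
- drop_hook (a joint): Swing angle of the hook about the stand's x axis (rad, limits +-1): 0 hanging straight, positive when its lower end is towards the stand's +y. Hardly any friction (period about 0.75 s, hook 180 g); it starts from 0.3 to 0.5 in full swing and, left alone, does not come to rest in the time given.
- hook_seat (a point): Middle line of the bar at the lowest point of the bend, 165 mm below the pivot; the bore rests on the bar there. Hook of 7 mm round steel bar in the stand's y-z plane; hanging straight, in mm (y, z) from the pivot: (0,0), (0,-55), jog to (20,-78), straight shank to (20,-143), bend (10,-161), (0,-165), (-10,-161), tip (-26,-143).
- rack: Fixed low rack, 130 mm (x) by 240 mm (y). Origin under its centre on the work surface. Three slots along its x at y -85, 0, +85, each with 5 mm thick plywood cheeks (100 mm long in x) up to z 35 and a 12 mm gap, so the rings lean a little (up to 0.08 rad). A ring stands on edge in each; which ring is in which slot changes.
- ring_small: The ring to hang: flat steel ring, the smallest of three, 116 mm outside, 50 mm bore, 10 mm thick, 300 to 550 g, standing on edge in the rack. Origin at its centre; local y is its axis. Hung, its centre is about 21 mm below the seat point and its axis along the stand's y.
- ring_mid: Bystander ring, 140 mm outside, 50 mm bore, 10 mm thick, on edge in the rack; origin at its centre.
- ring_large: Bystander ring, 160 mm outside, 50 mm bore, 10 mm thick, on edge in the rack; origin at its centre.
- collar: Bystander: loose steel collar, 48 mm across, 18 mm high, standing on the stand's base plate near its left post; origin under it.
- block: Bystander: loose wooden block 70 x 45 x 35 mm, on the table between stand and rack; origin under it.
- shelf_edge (a point): Middle of the lower edge of the shelf on the robot's side, 360 mm up. Shelf: stand x -35 to 100, y -155 to 155, 15 mm thick, collars on it to z 405. Shelf and hook leave no room for an upright tool above the hung ring: come from the robot's side, tool tilted 30 to 50 degrees with its body leaning back to the robot.
- hook_tip (a point): Open end of the hook, with an 11 mm ball, 26 mm to the stand's -y of the seat and 22 mm higher, pointing to -y and up: the ring goes on from the -y side, tip through the bore.
Things that resemble listed ones, but are neither listed nor needed, are in the scene too. What is shaped like the ring_small but blue or yellow is not meant.

How it is judged:
By the outcome, as a careful person would: the job done as asked, in the order asked, and still so for the second after the job is handed in, with the robot touching nothing.
It also fails if it takes over 72 s, if anything falls off the work surface, if the arm or the gripper's body presses on something with over 40 N, if the wrist force passes 120 N, or if a joint passes its speed limit or range.

## Working session

There is one attempt and no reset: what is moved stays moved. The work goes in short steps, Python scripts to look and compute and a tool call to move; the robot and the scene stay as the last step left them, time stands still between calls to the robot, and variables do not carry over. Pictures are saved under pics/ and viewed, and the job is handed in when it is done.

Besides the shell and the picture viewer there is one more tool, called after ">>>" as a command line: name --argument value ..., lists and objects as JSON in quotes. send_rows: Moves the arm, as the interface text tells. Its arguments: {"type":"object","properties":{"steps":{"type":"array","items":{"type":"object","properties":{"x":{"type":"number"},"y":{"type":"number"},"z":{"type":"number"},"rx":{"type":"number"},"ry":{"type":"number"},"rz":{"type":"number"}}}},"claw":{"type":"number"},"newtons":{"type":"number"}},"required":["steps"]}

```bash
mkdir -p pics; ls; cat > h.py <<'E'
import numpy as np, cv2
from scipy.spatial.transform import Rotation as Ro
from bench import env
def save(p,n): cv2.imwrite('pics/%s.png'%n, cv2.cvtColor(p['image'],cv2.COLOR_RGB2BGR))
E
python3 - <<'E'
from h import *
o=env.get_obs(); print({k:np.round(v,3) for k,v in o.items()})
import pickle
P={}
for n in('scene','top','wrist'):
    p=env.grab_frame(n); save(p,n+'0'); P[n]=p
    print(n,p['fx'],p['cx'],p['cy'],np.round(p['R'],4).tolist(),np.round(p['t'],1),p['shot'])
    for k in ['ring_small','drop_hook','block','collar','rack','stand','ring_mid','ring_large']:
        print(k,[(np.round(d['location']).tolist(),round(d['confidence'],2)) for d in env.look_for(p,k)])
print(env.get_obs()['time'])
pickle.dump(P,open('P0.pkl','wb'))
E
```

```text
pics
{'time': np.float64(0.0), 'joints': array([ 0.97 ,  0.287,  1.578, -0.   ,  1.279, -0.15 ]), 'joint_velocities': array([-0.   , -0.001, -0.001, -0.002, -0.001, -0.001]), 'joint_torque': array([ 0.0000e+00, -4.0598e+01, -2.9263e+01, -0.0000e+00,  6.0000e-03,
       -0.0000e+00]), 'ee_pos': array([293.706, 607.042, 237.92 ]), 'ee_rot': array([-1.544,  0.354, -0.353]), 'force': array([ 0.331, -0.311,  0.146]), 'torque': array([-0.004, -0.053, -0.026]), 'width': np.float64(85.252)}
scene 477.8296624868539 320.5776425019019 240.3678552464479 [[-0.4736, -0.8807, 0.0033], [-0.8135, 0.4361, -0.3847], [0.3374, -0.1849, -0.923]] [ 210.5  564.6 1106.8] 1
ring_small [([447.0, 184.0], 0.94), ([411.0, 204.0], 0.76), ([411.0, 287.0], 0.7), ([224.0, 242.0], 0.41)]
drop_hook [([238.0, 260.0], 0.42)]
block [([332.0, 316.0], 0.83)]
collar [([203.0, 275.0], 0.55)]
rack []
stand [([226.0, 246.0], 0.9)]
ring_mid [([391.0, 216.0], 0.56)]
ring_large [([364.0, 232.0], 0.76)]
top 551.6925172533009 314.39647119344215 233.97424264176965 [[-0.0068, -1.0, 0.0073], [-0.9979, 0.0063, -0.0646], [0.0645, -0.0077, -0.9979]] [ -83.   551.2 1671.5] 2
ring_small [([454.0, 216.0], 0.7), ([378.0, 223.0], 0.69), ([365.0, 287.0], 0.62), ([405.0, 218.0], 0.5)]
drop_hook []
block [([294.0, 273.0], 0.52)]
collar []
rack [([372.0, 226.0], 0.73)]
stand [([225.0, 194.0], 0.8)]
ring_mid [([376.0, 224.0], 0.58)]
ring_large [([350.0, 224.0], 0.81), ([374.0, 226.0], 0.46)]
wrist 371.64829954431775 320.7798565810993 244.07474229907348 [[0.4369, 0.8995, 0.0016], [0.8578, -0.4172, 0.3001], [0.2706, -0.1298, -0.9539]] [-675.9  -37.3  379.7] 3
ring_small []
drop_hook [([146.0, 472.0], 0.17)]
block [([28.0, 431.0], 0.63)]
collar [([30.0, 429.0], 0.36)]
rack [([11.0, 474.0], 0.46)]
stand [([143.0, 471.0], 0.88)]
ring_mid []
ring_large []
1.35
```

View pics/scene0.png

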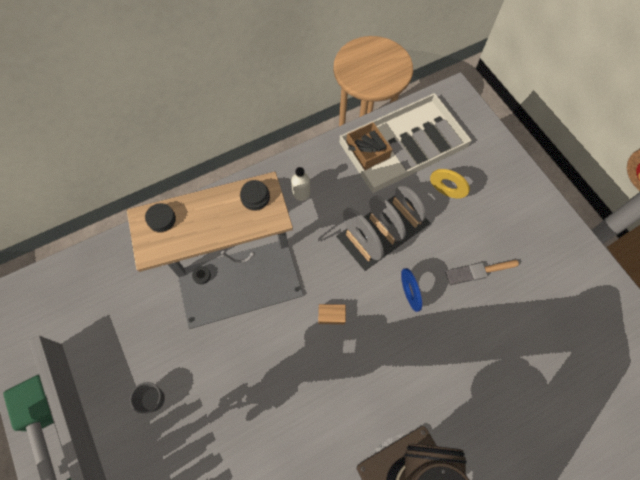

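View pics/top0.png

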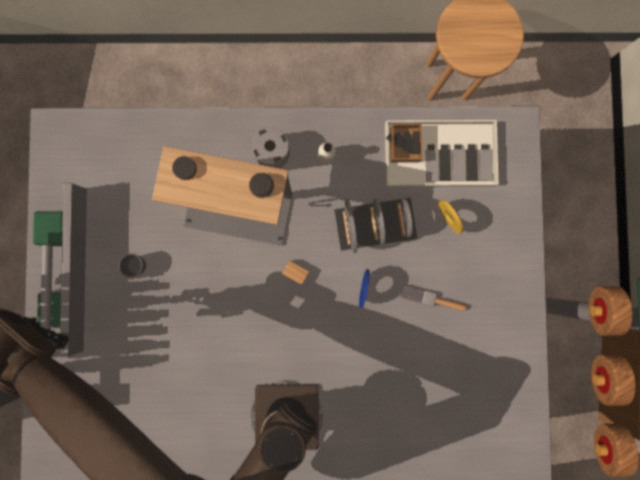

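View pics/wrist0.png

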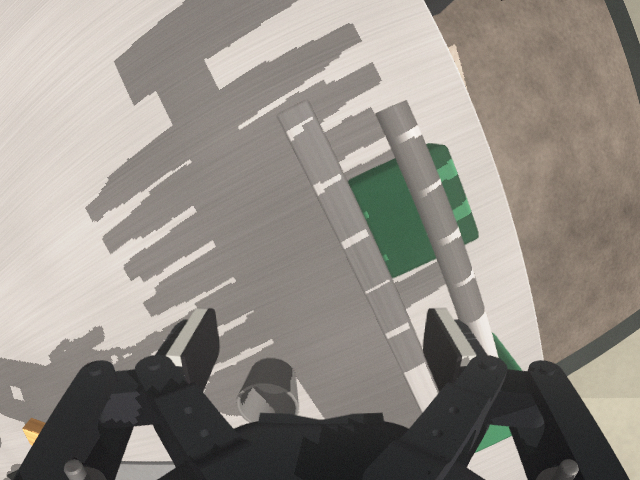

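```bash
python3 - <<'E'
import cv2
a=cv2.imread('pics/scene0.png')[165:285,310:480]; b=cv2.imread('pics/top0.png')[180:270,320:480]
c=cv2.imread('pics/scene0.png')[165:335,120:310]
cv2.imwrite('pics/c1.png',cv2.resize(a,None,fx=4.5,fy=4.5,interpolation=2))
cv2.imwrite('pics/c2.png',cv2.resize(b,None,fx=5,fy=5,interpolation=2))
cv2.imwrite('pics/c3.png',cv2.resize(c,None,fx=3.5,fy=3.5,interpolation=2))
E
```

```text
(no output)
```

View pics/c1.png

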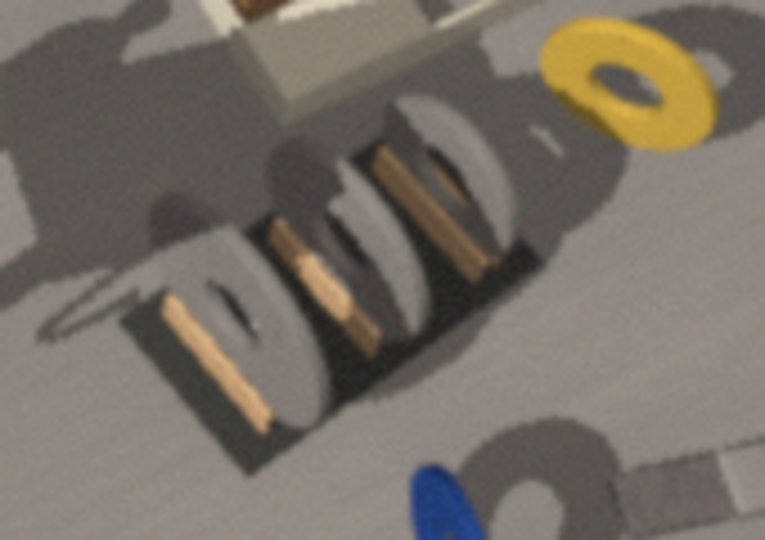

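View pics/c2.png

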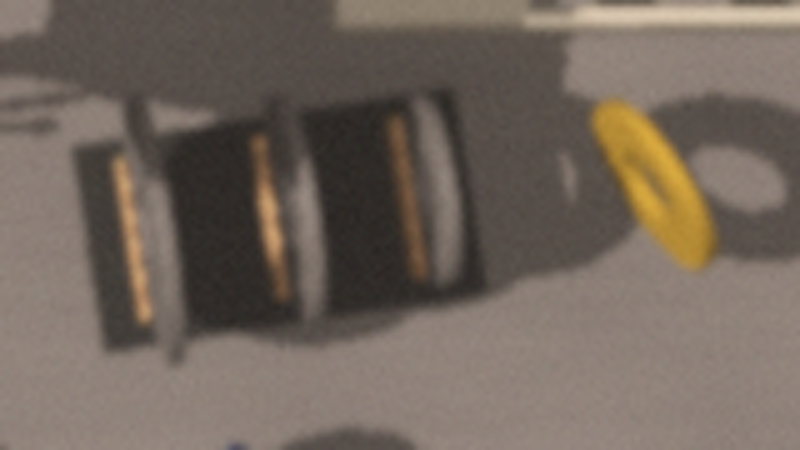

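View pics/c3.png

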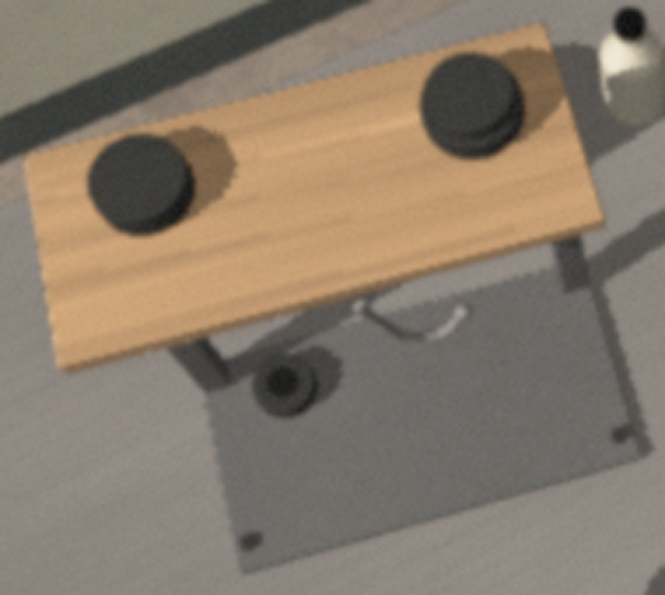

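```bash
cat > fit.py <<'E'
from h import *
import pickle
from scipy.optimize import least_squares
P=pickle.load(open('P0.pkl','rb'))
def proj(p,X):
    c=np.asarray(X)@np.array(p['R']).T+p['t']; return np.c_[p['fx']*c[:,0]/c[:,2]+p['cx'],p['fy']*c[:,1]/c[:,2]+p['cy']]
def s(pt,f,o): return np.array(pt)/f+o
c3=lambda x,y:('scene',(x/3.5+120,y/3.5+165)); c1=lambda x,y:('scene',(x/4.5+310,y/4.5+165)); c2=lambda x,y:('top',(x/5+320,y/5+180))
t=lambda x,y:('top',(x,y))
S=[((100,155,375),c3(25,157)),((-35,155,375),c3(58,360)),((100,-155,375),c3(545,25)),((-35,-155,375),c3(603,212)),((-70,155,10),c3(243,570)),((-70,-155,10),c3(650,450)),
((100,155,375),t(164,147)),((-35,155,375),t(152,198)),((100,-155,375),t(290,170)),((-35,-155,375),t(281,224)),((-70,-155,10),t(284,244))]
K=[((65,120,'p'),c2(75,148)),((65,-120,'p'),c2(455,90)),((-65,-120,'p'),c2(488,288)),((-65,120,'p'),c2(105,350)),
((65,120,'p'),c1(122,320)),((-65,120,'p'),c1(248,475)),((-65,-120,'p'),c1(545,262)),
((50,96,35),c2(113,155)),((-50,96,35),c2(138,325)),((50,-74,35),c2(389,118)),((-50,-74,35),c2(413,278))]
for name,C,x0 in(('stand',S,[600,250,0]),('rack',K,[600,-100,0,8])):
    def f(v,full=0):
        r=[]
        for X,(cam,uv) in C:
            X=[X[0],X[1],v[3] if X[2]=='p' else X[2]]
            w=Ro.from_euler('z',v[2]).apply(X)+[v[0],v[1],0]
            r.append(proj(P[cam],[w])[0]-uv)
        return np.array(r).ravel()
    q=least_squares(f,x0,loss='soft_l1'); print(name,np.round(q.x,3)); print(np.round(f(q.x).reshape(-1,2),1).tolist())
print(Ro.from_rotvec([-1.544,0.354,-0.353]).as_matrix().round(3))
E
python3 fit.py
```

```text
stand [ 6.17652e+02  1.47912e+02 -1.94000e-01]
[[0.1, -1.3], [1.0, 1.5], [0.5, -2.7], [1.7, 0.3], [-0.3, 0.2], [-1.5, 0.4], [0.1, -1.5], [0.7, 1.7], [-0.9, -0.8], [-2.4, -0.5], [-0.8, 0.6]]
rack [ 5.81094e+02 -2.76398e+02  1.47000e-01  6.47100e+00]
[[-0.9, -0.4], [-0.4, -0.5], [-0.2, 1.2], [-0.3, 0.7], [-1.0, -0.5], [0.0, 0.3], [0.1, -0.1], [0.5, 0.8], [0.6, -0.7], [0.4, -0.2], [0.9, 0.1]]
[[ 0.9   -0.001  0.436]
 [-0.436 -0.002  0.9  ]
 [-0.    -1.    -0.002]]
```

```bash
cat >> h.py <<'E'
import json,os
def cmd():
    if os.path.exists('cmd.json'):
        d=json.load(open('cmd.json')); return np.array(d['p']),np.array(d['R'])
    return np.array([294.051,607.569,239.325]),Ro.from_rotvec([-1.544,0.354,-0.353]).as_matrix()
STAND=np.array([617.7,147.9,0]);SY=-0.194
RACK=np.array([581.1,-276.4,0]);RY=0.147
def w(o,yaw,X): return Ro.from_euler('z',yaw).apply(X)+o
def orient(yaw,a): # a=pitch below horizontal; tool y points fwd+down, tool z = left
    x=np.array([np.cos(yaw),np.sin(yaw),0]);y=np.array([-np.sin(yaw),np.cos(yaw),0]);u=np.array([0,0,1.])
    py=np.cos(a)*x-np.sin(a)*u
    return np.c_[np.cross(py,y),py,y]
def plan(p,R,rnd=0,write=False):
    p0,R0=cmd(); s=np.round(R0.T@(p-p0),rnd); r=np.round(Ro.from_matrix(R0.T@R).as_rotvec(),3)
    print('shift',s,'rot',r,'rows>=',round(max(np.linalg.norm(s)/41.7,np.degrees(np.linalg.norm(r))/7.16),1))
    if write: commit(s,r)
def commit(s,r):
    p0,R0=cmd(); p1=p0+R0@np.array(s); R1=R0@Ro.from_rotvec(r).as_matrix()
    json.dump({'p':p1.tolist(),'R':R1.tolist()},open('cmd.json','w'))
def st():
    o=env.get_obs(); p,R=cmd(); print('t',o['time'],'pos',o['ee_pos'].round(1),'cmd',p.round(1),'roterr',np.round(Ro.from_matrix(R.T@Ro.from_rotvec(o['ee_rot']).as_matrix()).as_rotvec(),3),'F',o['force'].round(1),'w',round(float(o['width']),1),'J',o['joints'].round(2))
def fish(p,X):
    c=np.asarray(X,float)@np.array(p['R']).T+p['t']; th=np.arctan2(np.hypot(c[:,0],c[:,1]),c[:,2]); ph=np.arctan2(c[:,1],c[:,0])
    return np.c_[p['fx']*th*np.cos(ph)+p['cx'],p['fy']*th*np.sin(ph)+p['cy']]
E
python3 - <<'E'
from h import *
import pickle
p=pickle.load(open('P0.pkl','rb'))['wrist']; R=np.array(p['R']);p0,R0=cmd()
print('cam in tool',R0.T@(-R.T@p['t']-p0), 'axis',R0.T@R[2],'right',R0.T@R[0])
a=np.radians(40)
R1=orient(SY,a); tgt=w(STAND,SY,[3,20,245]); pre=tgt-R1[:,1]*130
print(tgt,pre); plan(pre,R1,write=True)
E
```

```text
cam in tool [ -77.36562896 -135.12538873    0.16918762] axis [0.30020932 0.95386785 0.00323799] right [ 0.0015522  -0.00388308  0.99999126]
[624.49943065 166.94646274 245.        ] [526.78178807 186.14514577 328.56238926]
shift [ 393.  -89. -278.] rot [ 0.114 -0.239 -0.868] rows>= 11.7
```

>>> send_rows --steps '[{"x": 196,"y": -45,"z": -139,"rx": 0.057,"ry": -0.12,"rz": -0.434},{"x": 196,"y": -45,"z": -139,"rx": 0.057,"ry": -0.12,"rz": -0.434},{"x": 196,"y": -45,"z": -139,"rx": 0.057,"ry": -0.12,"rz": -0.434},{"x": 196,"y": -45,"z": -139,"rx": 0.057,"ry": -0.12,"rz": -0.434},{"x": 196,"y": -45,"z": -139,"rx": 0.057,"ry": -0.12,"rz": -0.434},{"x": 196,"y": -45,"z": -139,"rx": 0.057,"ry": -0.12,"rz": -0.434},{"x": 196,"y": -45,"z": -139,"rx": 0.057,"ry": -0.12,"rz": -0.434},{"x": 196,"y": -45,"z": -139,"rx": 0.057,"ry": -0.12,"rz": -0.434}]'

```text
time: 2.02
ee_pos: [410.8, 395.8, 285.4]
ee_rot: [-1.568, -0.088, -0.603]
force: [-0.3, 0.6, -0.2]
width: 85.3
```

```bash
rm cmd.json; python3 - <<'E'
from h import *
commit([196,-45,-139],[0.057,-0.12,-0.434]); st()
a=np.radians(40)
R1=orient(SY,a); tgt=w(STAND,SY,[3,20,245]); pre=tgt-R1[:,1]*130
plan(pre,R1,write=True)
E
```

```text
t 2.0167 pos [410.8 395.8 285.4] cmd [410.  397.2 284.6] roterr [ 0.003  0.005 -0.001] F [-0.3  0.6 -0.2] w 85.3 J [ 0.74 -0.07  1.92 -0.42  1.08 -0.34]
shift [ 181.   31. -162.] rot [ 0.057 -0.119 -0.434] rows>= 5.9
```

>>> send_rows --steps '[{"x": 181,"y": 31,"z": -162,"rx": 0.057,"ry": -0.119,"rz": -0.434},{"x": 181,"y": 31,"z": -162,"rx": 0.057,"ry": -0.119,"rz": -0.434},{"x": 181,"y": 31,"z": -162,"rx": 0.057,"ry": -0.119,"rz": -0.434},{"x": 181,"y": 31,"z": -162,"rx": 0.057,"ry": -0.119,"rz": -0.434},{"x": 181,"y": 31,"z": -162,"rx": 0.057,"ry": -0.119,"rz": -0.434},{"x": 181,"y": 31,"z": -162,"rx": 0.057,"ry": -0.119,"rz": -0.434},{"x": 181,"y": 31,"z": -162,"rx": 0.057,"ry": -0.119,"rz": -0.434}]'

```text
time: 2.6
ee_pos: [528.2, 182.0, 329.8]
ee_rot: [-1.539, -0.54, -0.838]
force: [0.6, -0.1, 0.4]
width: 85.4
```

```bash
python3 - <<'E'
from h import *
import pickle
st()
L=[]
for i in range(10):
    t=env.get_obs()['time']; p=env.grab_frame('wrist'); save(p,'w1_%d'%i); L.append((t,p)); print(t)
pickle.dump(L,open('L1.pkl','wb')); st()
E
```

```text
t 2.6 pos [528.2 182.  329.8] cmd [526.3 186.2 328.6] roterr [-0.003  0.006 -0.003] F [ 0.6 -0.1  0.4] w 85.4 J [ 0.31 -0.34  2.19 -0.71  0.62 -0.61]
2.6
2.65
2.7
2.75
2.8
2.85
2.9
2.95
3.0
3.05
t 3.1 pos [525.8 187.2 327.6] cmd [526.3 186.2 328.6] roterr [ 0.003  0.    -0.   ] F [0.5 0.2 0. ] w 85.1 J [ 0.32 -0.34  2.19 -0.71  0.62 -0.61]
```

View pics/w1_0.png

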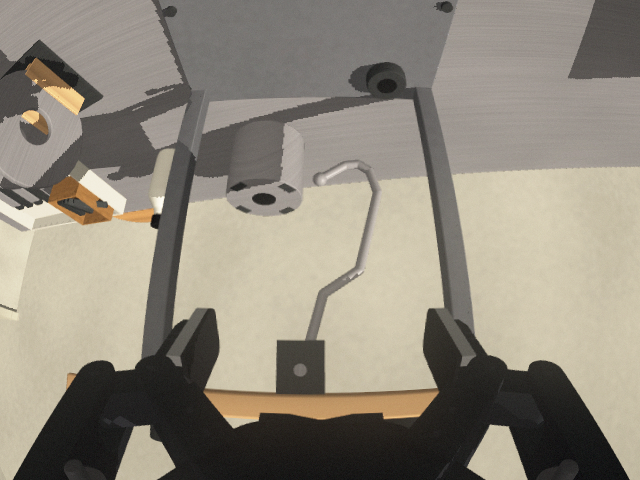

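```bash
python3 - <<'E'
from h import *
import pickle
L=pickle.load(open('L1.pkl','rb'))
HK=[(0,0),(0,-55),(20,-78),(20,-143),(10,-161),(0,-165),(-10,-161),(-26,-143)]
ims=[]
for i,(t,p) in enumerate(L):
    im=cv2.cvtColor(p['image'],cv2.COLOR_RGB2BGR)[130:420,200:420].copy(); ims.append(im)
m=np.vstack([np.hstack(ims[2:6]),np.hstack(ims[6:10])]); 
cv2.imwrite('pics/m1.png',cv2.resize(m,None,fx=.9,fy=.9))
p=L[9][1]; im=cv2.cvtColor(p['image'],cv2.COLOR_RGB2BGR).copy()
pts=[(-15,0,345),(-35,155,360),(-35,-155,360),(-35,0,360),(-70,155,10),(-70,-155,10),(74,-132,10),(74,132,10),(74,132,360),(74,-132,360),(0,0,290),(-15,15,326),(-15,-15,326),(-15,15,360),(-15,-15,360)]
for X,u in zip(pts,fish(p,w(STAND,SY,np.array(pts,float)))):
    print(X,u.round()); cv2.circle(im,tuple(int(v) for v in u),3,(0,0,255),1)
cv2.imwrite('pics/ov1.png',im)
E
```

```text
(-15, 0, 345) [286. 373.]
(-35, 155, 360) [532. 380.]
(-35, -155, 360) [ 60. 373.]
(-35, 0, 360) [283. 397.]
(-70, 155, 10) [452.  -5.]
(-70, -155, 10) [149.   3.]
(74, -132, 10) [200.  92.]
(74, 132, 10) [407.  89.]
(74, 132, 360) [446. 389.]
(74, -132, 360) [152. 385.]
(0, 0, 290) [290. 295.]
(-15, 15, 326) [310. 344.]
(-15, -15, 326) [263. 343.]
(-15, 15, 360) [310. 397.]
(-15, -15, 360) [262. 396.]
```

View pics/m1.png

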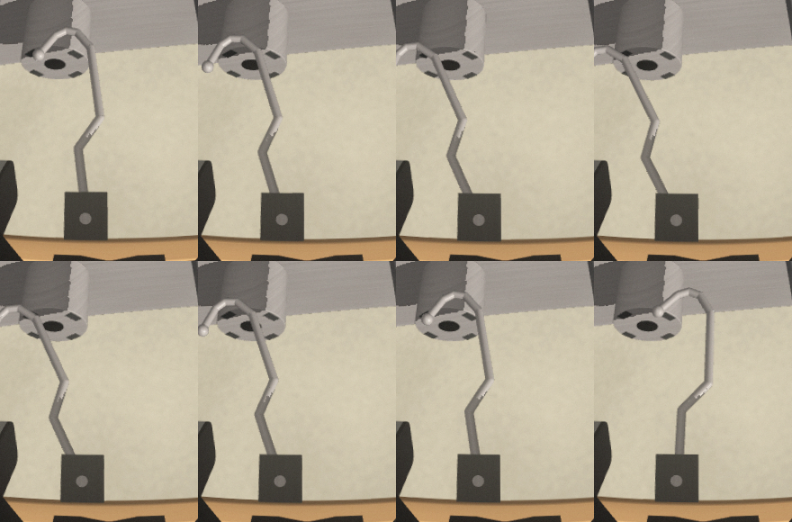

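View pics/ov1.png

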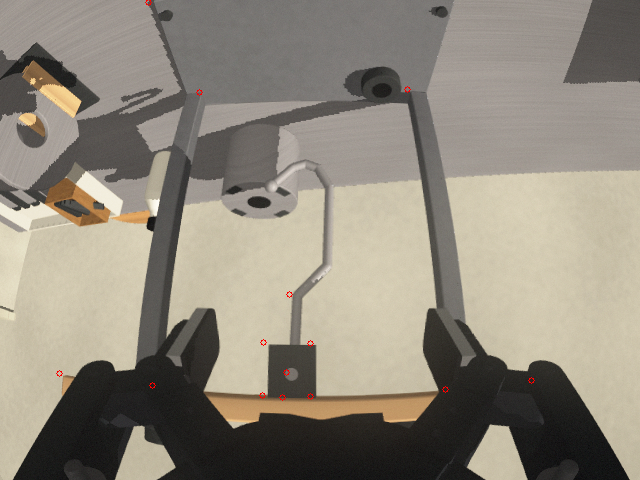

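```bash
sed -i 's/^STAND=.*;SY/STAND=np.array([618.3,150.8,0]);SY/' h.py; python3 - <<'E'
from h import *
import pickle
from scipy.optimize import least_squares
L=pickle.load(open('L1.pkl','rb'))
obs=[(100,117),(80,118),(67,120),(61,121),(65,119),(76,118),(93,118),(115,122)]
T=[];A=[]
for i,o in zip(range(2,10),obs):
    t,p=L[i]; u=np.array(o)/.9+[200,130]
    f=lambda th:(fish(p,w(STAND,SY,np.array([[0,20*np.cos(th[0])+78*np.sin(th[0]),345-78*np.cos(th[0])+20*np.sin(th[0])]])))[0]-u)
    q=least_squares(f,[0.]); T.append(t);A.append(q.x[0])
print(np.round(A,3))
T=np.array(T)
g=lambda v:v[0]*np.cos(2*np.pi*(T-v[1])/v[2])+v[3]-A
q=least_squares(g,[.4,3.2,.75,0],bounds=([.2,2.5,.7,-.1],[.6,3.6,.8,.1]));print(q.x.round(3),g(q.x).round(3))
E
```

```text
[-0.128 -0.314 -0.437 -0.492 -0.447 -0.338 -0.17   0.051]
[0.554 3.254 0.8   0.066] [-0.001  0.002 -0.002  0.004 -0.006 -0.001  0.007 -0.003]
```

```bash
python3 - <<'E'
from h import *
a=np.radians(40); R1=orient(SY,a); tgt=w(STAND,SY,[0,20,238])
plan(tgt-R1[:,1]*20/np.cos(a),R1,write=True)
E
```

```text
shift [ -7. 106.   3.] rot [-0. -0. -0.] rows>= 2.5
```

>>> send_rows --steps '[{"x": -7,"y": 106,"z": 3},{"x": -7,"y": 106,"z": 3},{"x": -7,"y": 106,"z": 3},{"x": -7,"y": 106,"z": 3}]'

```text
schema error: expected keys x, y, z, rx, ry, rz
```

```bash
python3 - <<'E'
from h import *
import pickle
st()
L=[]
for i in range(5):
    t=env.get_obs()['time']; p=env.grab_frame('wrist'); L.append((t,p)); print(t)
save(L[-1][1],'w2');save(L[0][1],'w2a')
pickle.dump(L,open('L2.pkl','wb')); st()
ims=[cv2.cvtColor(p['image'],cv2.COLOR_RGB2BGR)[60:460,180:460] for t,p in L]
cv2.imwrite('pics/m2.png',cv2.resize(np.hstack(ims),None,fx=.57,fy=.57))
E
```

```text
t 3.1 pos [525.8 187.2 327.6] cmd [602.2 174.4 255.1] roterr [ 0.003  0.    -0.   ] F [0.5 0.2 0. ] w 85.1 J [ 0.32 -0.34  2.19 -0.71  0.62 -0.61]
3.1
3.15
3.2
3.25
3.3
t 3.35 pos [526.1 186.2 327.9] cmd [602.2 174.4 255.1] roterr [ 0.002  0.002 -0.001] F [ 0.3 -0.4 -0.4] w 85.5 J [ 0.32 -0.34  2.19 -0.71  0.62 -0.61]
```

View pics/m2.png

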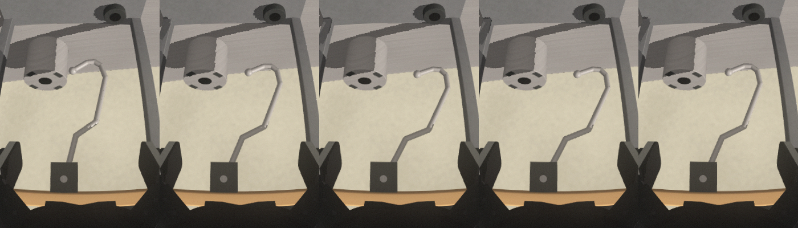

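View pics/w2.png

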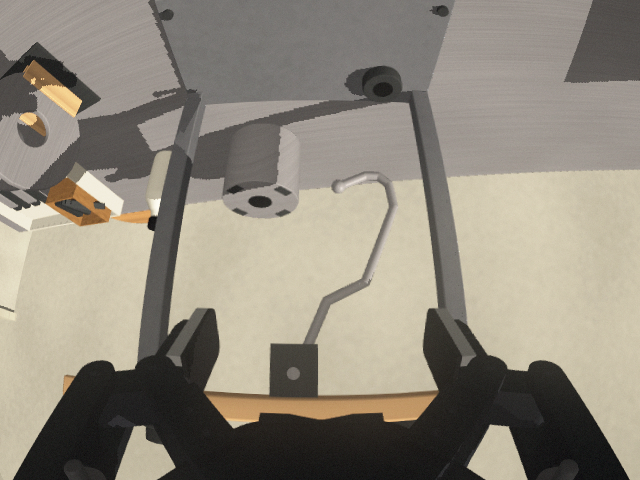

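>>> send_rows --steps '[{"x": -7,"y": 106,"z": 3,"rx": 0,"ry": 0,"rz": 0},{"x": -7,"y": 106,"z": 3,"rx": 0,"ry": 0,"rz": 0},{"x": -7,"y": 106,"z": 3,"rx": 0,"ry": 0,"rz": 0},{"x": -7,"y": 115,"z": 3,"rx": 0,"ry": 0,"rz": 0},{"x": -7,"y": 148,"z": 3,"rx": 0,"ry": 0,"rz": 0},{"x": -7,"y": 148,"z": 3,"rx": 0,"ry": 0,"rz": 0}]'

```text
time: 3.85
ee_pos: [634.3, 166.8, 222.6]
ee_rot: [-1.543, -0.538, -0.827]
force: [-0.5, -0.7, -0.3]
width: 85.5
```

```bash
python3 - <<'E'
from h import *
commit([0,42,0],[0,0,0])
st()
for i in range(2): p=env.grab_frame('wrist'); save(p,'w3_%d'%i); st()
E
```

```text
t 3.85 pos [634.3 166.8 222.6] cmd [633.7 168.2 228.1] roterr [-0.002  0.001  0.006] F [-0.5 -0.7 -0.3] w 85.5 J [ 0.22  0.    2.09 -0.97  0.38 -0.36]
t 3.9 pos [633.8 167.6 224.7] cmd [633.7 168.2 228.1] roterr [-0.     0.001  0.003] F [-0.3 -0.1  0.4] w 85.6 J [ 0.22 -0.    2.09 -0.97  0.38 -0.37]
t 3.95 pos [633.7 168.  226.9] cmd [633.7 168.2 228.1] roterr [0.    0.002 0.001] F [ 0.2  0.1 -0.6] w 85.1 J [ 0.22 -0.    2.09 -0.96  0.38 -0.37]
```

View pics/w3_1.png

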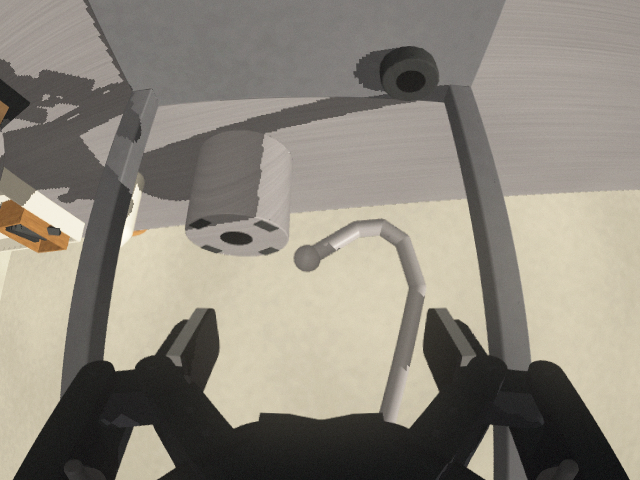

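>>> send_rows --steps '[{"x": 0,"y": 0,"z": 0,"rx": 0,"ry": 0,"rz": 0},{"x": 0,"y": 0,"z": 0,"rx": 0,"ry": 0,"rz": 0},{"x": 0,"y": 0,"z": 0,"rx": 0,"ry": 0,"rz": 0},{"x": 0,"y": 0,"z": 0,"rx": 0,"ry": 0,"rz": 0}]' --claw -0.3 --newtons 20

```text
time: 4.28
ee_pos: [633.5, 168.6, 229.3]
ee_rot: [-1.536, -0.545, -0.833]
force: [0.8, -0.2, 0.6]
width: 39.0
```

>>> send_rows --steps '[{"x": 0,"y": 0,"z": 0,"rx": 0,"ry": 0,"rz": 0},{"x": 0,"y": 0,"z": 0,"rx": 0,"ry": 0,"rz": 0},{"x": 0,"y": 0,"z": 0,"rx": 0,"ry": 0,"rz": 0},{"x": 0,"y": 0,"z": 0,"rx": 0,"ry": 0,"rz": 0},{"x": 0,"y": 0,"z": 0,"rx": 0,"ry": 0,"rz": 0}]' --claw -0.65

```text
time: 4.7
ee_pos: [633.7, 168.2, 227.5]
ee_rot: [-1.538, -0.543, -0.832]
force: [-0.5, -0.4, 0.2]
width: 14.9
```

```bash
python3 - <<'E'
from h import *
ims=[]
for i in range(4): p=env.grab_frame('wrist'); ims.append(p['image'][150:460,200:440,::-1])
save(p,'w4');st()
cv2.imwrite('pics/m4.png',cv2.resize(np.hstack(ims),None,fx=.8,fy=.8))
E
```

```text
t 4.9 pos [633.7 168.1 227.4] cmd [633.7 168.2 228.1] roterr [ 0.001  0.002 -0.   ] F [ 0.3 -0.7  0.5] w 15.0 J [ 0.22 -0.    2.09 -0.97  0.38 -0.36]
```

View pics/m4.png

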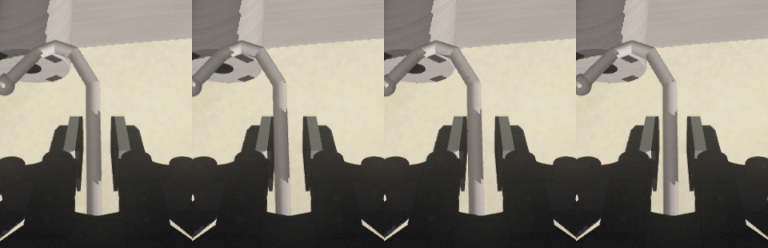

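View pics/w4.png

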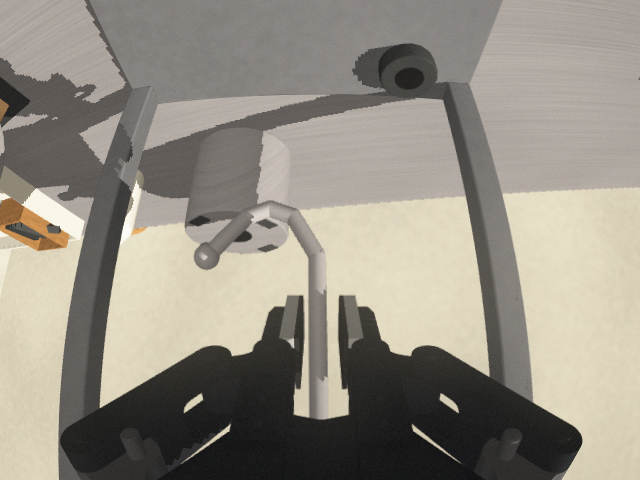

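>>> send_rows --steps '[{"x": 0,"y": 0,"z": 0,"rx": 0,"ry": 0,"rz": 0},{"x": 0,"y": 0,"z": 0,"rx": 0,"ry": 0,"rz": 0},{"x": 0,"y": 0,"z": 0,"rx": 0,"ry": 0,"rz": 0},{"x": 0,"y": 0,"z": 0,"rx": 0,"ry": 0,"rz": 0},{"x": 0,"y": 0,"z": 0,"rx": 0,"ry": 0,"rz": 0},{"x": 0,"y": 0,"z": 0,"rx": 0,"ry": 0,"rz": 0},{"x": 0,"y": 0,"z": 0,"rx": 0,"ry": 0,"rz": 0},{"x": 0,"y": 0,"z": 0,"rx": 0,"ry": 0,"rz": 0}]' --claw -0.79

```text
time: 5.57
ee_pos: [633.7, 168.2, 227.5]
ee_rot: [-1.538, -0.543, -0.832]
force: [-0.6, 0.2, 0.1]
width: 9.1
```

```bash
cat > tips.py <<'E'
from h import *
import sys
def run(n,name,skip=1,save_=True):
    ims=[];last=None
    for i in range(n):
        t=env.get_obs()['time'];p=env.grab_frame('wrist'); im=p['image'][90:330,120:400]; ims.append(im[:,:,::-1])
        g=cv2.cvtColor(im,cv2.COLOR_RGB2GRAY).astype(np.float32)
        if last is not None: print(round(t,2),'meandiff',np.abs(g-last).mean().round(2),'n>25',(np.abs(g-last)>25).sum())
        last=g
    save(p,name);st();return p
if __name__=='__main__': run(int(sys.argv[1]),sys.argv[2])
E
python3 tips.py 5 w5
```

```text
5.62 meandiff 2.59 n>25 720
5.67 meandiff 2.13 n>25 353
5.72 meandiff 2.33 n>25 525
5.77 meandiff 2.29 n>25 526
t 5.8167 pos [633.7 168.2 227.6] cmd [633.7 168.2 228.1] roterr [ 0.001  0.002 -0.001] F [ 0.4 -0.6  0.3] w 9.1 J [ 0.22 -0.    2.09 -0.97  0.38 -0.36]
```

View pics/w5.png

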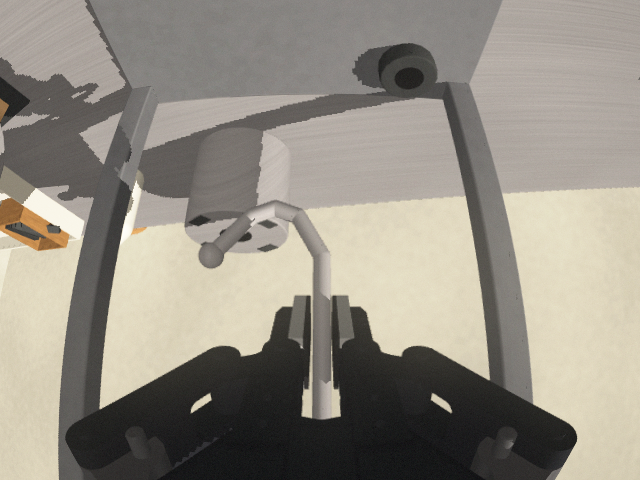

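>>> send_rows --steps '[{"x": 0,"y": 0,"z": 0,"rx": 0,"ry": 0,"rz": 0},{"x": 0,"y": 0,"z": 0,"rx": 0,"ry": 0,"rz": 0},{"x": 0,"y": 0,"z": 0,"rx": 0,"ry": 0,"rz": 0},{"x": 0,"y": 0,"z": 0,"rx": 0,"ry": 0,"rz": 0}]' --claw -0.85 --newtons 20

```text
time: 6.15
ee_pos: [633.7, 168.2, 227.5]
ee_rot: [-1.538, -0.543, -0.832]
force: [-0.3, 0.6, -0.2]
width: 6.8
```

```bash
python3 tips.py 2 w6
```

```text
6.2 meandiff 1.7 n>25 0
t 6.25 pos [633.7 168.2 227.5] cmd [633.7 168.2 228.1] roterr [ 0.001  0.002 -0.001] F [-1.   1.1  1.2] w 6.0 J [ 0.22 -0.    2.09 -0.97  0.38 -0.36]
```

>>> send_rows --steps '[{"x": 0,"y": 0,"z": 0,"rx": 0,"ry": 0,"rz": 0},{"x": 0,"y": 0,"z": 0,"rx": 0,"ry": 0,"rz": 0},{"x": 0,"y": 0,"z": 0,"rx": 0,"ry": 0,"rz": 0},{"x": 0,"y": 0,"z": 0,"rx": 0,"ry": 0,"rz": 0}]' --claw -0.3

```text
time: 6.58
ee_pos: [633.7, 168.1, 227.5]
ee_rot: [-1.538, -0.543, -0.832]
force: [-0.5, -0.3, -0.5]
width: 29.8
```

```bash
python3 tips.py 9 w7
```

```text
6.63 meandiff 1.73 n>25 32
6.68 meandiff 1.77 n>25 38
6.73 meandiff 1.9 n>25 169
6.78 meandiff 2.0 n>25 296
6.83 meandiff 2.03 n>25 303
6.88 meandiff 2.01 n>25 294
6.93 meandiff 1.92 n>25 211
6.98 meandiff 1.81 n>25 49
t 7.0333 pos [633.7 168.2 227.6] cmd [633.7 168.2 228.1] roterr [ 0.001  0.002 -0.001] F [-0.1  0.7  0.7] w 30.0 J [ 0.22 -0.    2.09 -0.97  0.38 -0.36]
```

View pics/w7.png

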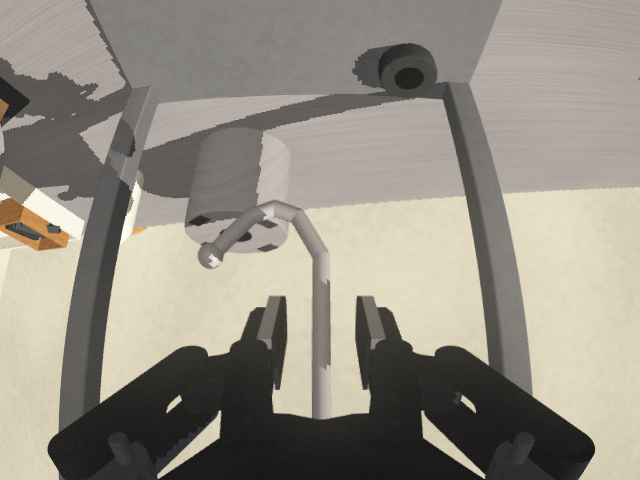

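```bash
cat > sw.py <<'E'
from h import *
import sys
from scipy.optimize import least_squares
def run(n,name,pts,step=1):
    F=[];T=[]
    for i in range(n):
        T.append(env.get_obs()['time']);p=env.grab_frame('wrist');F.append(cv2.cvtColor(p['image'],cv2.COLOR_RGB2GRAY))
    save(p,name); p0=np.array(pts,np.float32).reshape(-1,1,2);U=[]
    for f in F:
        q,s,e=cv2.calcOpticalFlowPyrLK(F[0],f,p0,None,winSize=(13,13),maxLevel=2,criteria=(3,40,.005)); U.append(q[:,0,0])
    U=np.array(U); print(np.c_[T,(U-U[0])].round(2).tolist()); 
    T=np.array(T)
    M=np.c_[np.ones(n),np.cos(2*np.pi*T/.74),np.sin(2*np.pi*T/.74)]
    for k in range(U.shape[1]):
        c=np.linalg.lstsq(M,U[:,k],rcond=None)[0]; print('mean',c[0].round(2),'amp px',np.hypot(*c[1:]).round(2))
    st()
if __name__=='__main__': run(int(sys.argv[1]),sys.argv[2],json.loads(sys.argv[3]))
E
python3 sw.py 8 w8 '[[210,256],[322,256],[300,212]]'
```

```text
[[7.03, 0.0, 0.0, 0.0], [7.08, -0.14, -0.41, -0.27], [7.13, -0.48, -0.93, -0.85], [7.18, -0.51, -1.8, -1.56], [7.23, -0.61, -2.48, -2.57], [7.28, -0.96, -3.16, -2.95], [7.33, -1.02, -3.36, -3.42], [7.38, -1.0, -3.45, -3.43]]
mean 209.49 amp px 0.5
mean 320.32 amp px 1.8
mean 298.33 amp px 1.81
t 7.4333 pos [633.7 168.1 227.5] cmd [633.7 168.2 228.1] roterr [ 0.001  0.002 -0.001] F [-0.1 -0.   0.4] w 30.2 J [ 0.22 -0.    2.09 -0.97  0.38 -0.36]
```

>>> send_rows --steps '[{"x": 0,"y": 0,"z": -0.6,"rx": 0,"ry": 0,"rz": 0},{"x": 0,"y": 0,"z": -0.6,"rx": 0,"ry": 0,"rz": 0},{"x": 0,"y": 0,"z": -0.6,"rx": 0,"ry": 0,"rz": 0},{"x": 0,"y": 0,"z": -0.6,"rx": 0,"ry": 0,"rz": 0},{"x": 0,"y": 0,"z": -0.6,"rx": 0,"ry": 0,"rz": 0},{"x": 0,"y": 0,"z": -0.6,"rx": 0,"ry": 0,"rz": 0},{"x": 0,"y": 0,"z": -0.6,"rx": 0,"ry": 0,"rz": 0}]' --claw -0.85

```text
time: 8.02
ee_pos: [633.6, 167.7, 227.5]
ee_rot: [-1.538, -0.543, -0.831]
force: [1.2, 1.3, 0.6]
width: 6.8
```

>>> send_rows --steps '[{"x": 0,"y": 0,"z": 0,"rx": 0,"ry": 0,"rz": 0},{"x": 0,"y": 0,"z": 0,"rx": 0,"ry": 0,"rz": 0},{"x": 0,"y": 0,"z": 0,"rx": 0,"ry": 0,"rz": 0},{"x": 0,"y": 0,"z": 0,"rx": 0,"ry": 0,"rz": 0}]' --claw -0.2

```text
time: 8.35
ee_pos: [633.6, 167.5, 227.6]
ee_rot: [-1.538, -0.543, -0.832]
force: [-0.0, 0.1, -0.4]
width: 34.0
```

```bash
python3 -c "
from h import *
commit([0,0,-.6],[0,0,0])"; python3 sw.py 8 w9 '[[210,256],[321,256],[299,212]]'
```

```text
[[8.35, 0.0, 0.0, 0.0], [8.4, 0.15, 0.21, 0.25], [8.45, 0.14, 0.45, 0.48], [8.5, 0.18, 0.55, 0.71], [8.55, 0.21, 0.6, 0.78], [8.6, 0.2, 0.65, 0.83], [8.65, 0.14, 0.51, 0.72], [8.7, 0.12, 0.43, 0.5]]
mean 210.06 amp px 0.15
mean 321.17 amp px 0.47
mean 299.21 amp px 0.62
t 8.75 pos [633.6 167.6 227.5] cmd [633.6 167.6 228.1] roterr [ 0.001  0.002 -0.001] F [-0.4 -0.2 -0.1] w 33.8 J [ 0.22 -0.01  2.09 -0.97  0.38 -0.37]
```

```bash
python3 - <<'E'
from h import *
commit([0,-100,0],[0,0,0])
a=np.radians(45); R1=orient(RY,a); c=w(RACK,RY,[0,-85,66]); pre=c-R1[:,1]*166
p0,R0=cmd(); print(p0,pre)
plan((p0+pre)/2+[0,0,15],R0@Ro.from_rotvec(Ro.from_matrix(R0.T@R1).as_rotvec()/2).as_matrix(),write=True)
plan(pre,R1,write=True)
E
```

```text
[558.46568883 182.36407498 292.34296169] [ 477.4362693  -377.67601364  183.37972568]
shift [ -21.   36. -283.] rot [ 0.126 -0.115  0.043] rows>= 6.9
shift [ -75.   23. -280.] rot [ 0.125 -0.116  0.043] rows>= 7.0
```

>>> send_rows --steps '[{"x": 0,"y": -30,"z": 0,"rx": 0,"ry": 0,"rz": 0},{"x": 0,"y": -65,"z": 0,"rx": 0,"ry": 0,"rz": 0},{"x": 0,"y": -100,"z": 0,"rx": 0,"ry": 0,"rz": 0},{"x": 0,"y": -100,"z": 0,"rx": 0,"ry": 0,"rz": 0}]'

```text
time: 9.08
ee_pos: [557.5, 183.9, 298.0]
ee_rot: [-1.531, -0.55, -0.837]
force: [0.2, 0.6, 1.3]
width: 34.1
```

```bash
python3 tips.py 4 w10
```

```text
9.13 meandiff 4.81 n>25 3060
9.18 meandiff 6.49 n>25 4449
9.23 meandiff 5.67 n>25 3739
t 9.2833 pos [558.3 182.  290.8] cmd [ 477.4 -377.4  183.1] roterr [-0.25   0.233 -0.086] F [-0.4 -0.2 -1. ] w 34.1 J [ 0.29 -0.24  2.17 -0.78  0.53 -0.53]
```

View pics/w10.png

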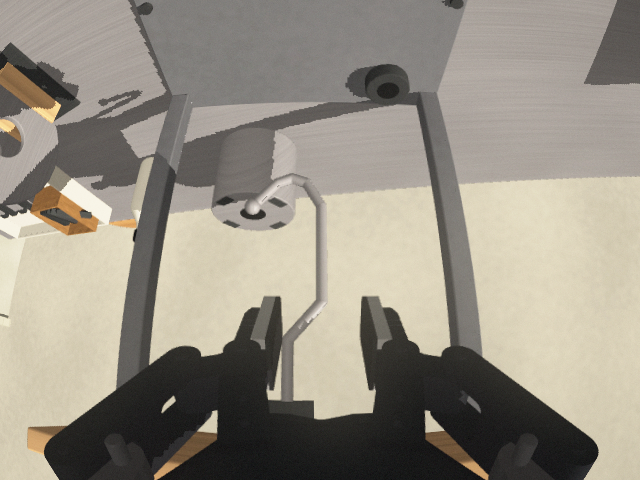

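>>> send_rows --steps '[{"x": -21,"y": 36,"z": -283,"rx": 0.126,"ry": -0.115,"rz": 0.043},{"x": -21,"y": 36,"z": -283,"rx": 0.126,"ry": -0.115,"rz": 0.043},{"x": -21,"y": 36,"z": -283,"rx": 0.126,"ry": -0.115,"rz": 0.043},{"x": -21,"y": 36,"z": -283,"rx": 0.126,"ry": -0.115,"rz": 0.043},{"x": -21,"y": 36,"z": -283,"rx": 0.126,"ry": -0.115,"rz": 0.043},{"x": -21,"y": 36,"z": -283,"rx": 0.126,"ry": -0.115,"rz": 0.043},{"x": -21,"y": 36,"z": -283,"rx": 0.126,"ry": -0.115,"rz": 0.043},{"x": -21,"y": 36,"z": -283,"rx": 0.126,"ry": -0.115,"rz": 0.043}]' --claw 0

```text
time: 9.95
ee_pos: [533.4, 21.4, 261.6]
ee_rot: [-1.484, -0.625, -0.662]
force: [0.1, -0.5, -0.0]
width: 42.4
```

>>> send_rows --steps '[{"x": -75,"y": 23,"z": -280,"rx": 0.125,"ry": -0.116,"rz": 0.043},{"x": -75,"y": 23,"z": -280,"rx": 0.125,"ry": -0.116,"rz": 0.043},{"x": -75,"y": 23,"z": -280,"rx": 0.125,"ry": -0.116,"rz": 0.043},{"x": -75,"y": 23,"z": -280,"rx": 0.125,"ry": -0.116,"rz": 0.043},{"x": -75,"y": 23,"z": -280,"rx": 0.125,"ry": -0.116,"rz": 0.043},{"x": -75,"y": 23,"z": -280,"rx": 0.125,"ry": -0.116,"rz": 0.043},{"x": -75,"y": 23,"z": -280,"rx": 0.125,"ry": -0.116,"rz": 0.043},{"x": -75,"y": 23,"z": -280,"rx": 0.125,"ry": -0.116,"rz": 0.043}]'

```text
time: 10.62
ee_pos: [516.7, -162.8, 248.0]
ee_rot: [-1.446, -0.645, -0.496]
force: [-0.0, -0.2, 0.2]
width: 42.5
```

```bash
python3 - <<'E'
from h import *
import pickle
env.grab_frame('scene') 
p=env.grab_frame('wrist'); save(p,'w11'); st()
pickle.dump(p,open('w11.pkl','wb'))
im=cv2.cvtColor(p['image'],cv2.COLOR_RGB2BGR).copy()
th=np.linspace(0,2*np.pi,60)
for r in(58,25):
  for dy in (-5,5):
    X=np.c_[r*np.cos(th),np.full(60,-85+dy),66+r*np.sin(th)]
    cv2.polylines(im,[fish(p,w(RACK,RY,X)).astype(int).reshape(-1,1,2)],True,(0,0,255) if dy>0 else (0,255,0),1)
for y in (-85,0,85):
  for s in (-11,-6,6,11):
    cv2.polylines(im,[fish(p,w(RACK,RY,np.array([[-50,y+s,35],[50,y+s,35.]]))).astype(int).reshape(-1,1,2)],False,(255,0,0),1)
cv2.imwrite('pics/ov11.png',im)
E
```

```text
t 10.7167 pos [ 517.7 -163.1  249.8] cmd [ 477.4 -377.4  183.1] roterr [-0.024  0.036  0.048] F [0.3 0.4 0.2] w 42.9 J [-0.73 -0.31  2.27  0.77  0.8  -2.84]
```

View pics/w11.png

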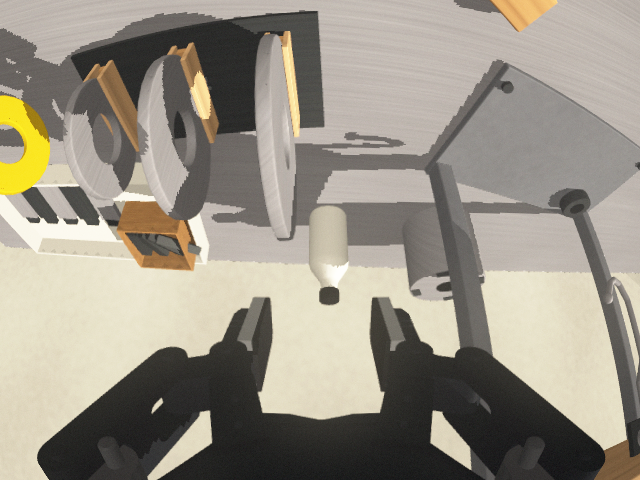

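View pics/ov11.png

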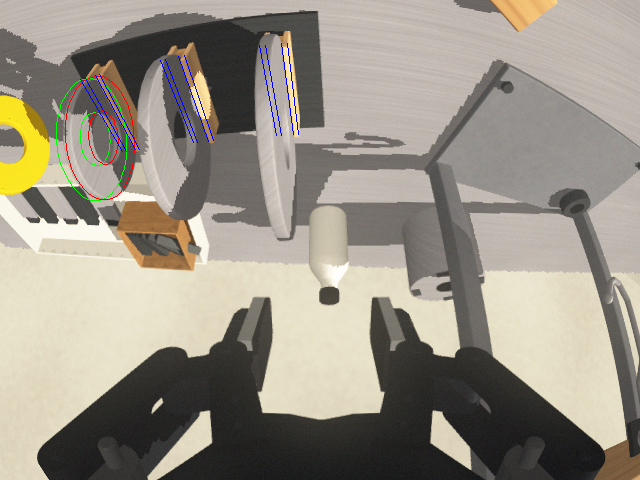

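```bash
python3 - <<'E'
from h import *
o=env.get_obs(); 
json.dump({'p':o['ee_pos'].tolist(),'R':Ro.from_rotvec(o['ee_rot']).as_matrix().tolist()},open('cmd.json','w'))
a=np.radians(80); R1=orient(RY,a); c=w(RACK,RY,[0,-85,66]); pre=c-R1[:,1]*140
print(pre);plan(pre,R1,write=True)
E
```

```text
[ 569.50149577 -364.04409288  203.87308542]
shift [  -7.   54. -206.] rot [ 0.013 -0.042  0.563] rows>= 5.1
```

>>> send_rows --steps '[{"x": 0,"y": 0,"z": 0,"rx": 0,"ry": 0,"rz": 0.25},{"x": 0,"y": 0,"z": 0,"rx": 0,"ry": 0,"rz": 0.25},{"x": -7,"y": 54,"z": -206,"rx": 0.013,"ry": -0.042,"rz": 0.563},{"x": -7,"y": 54,"z": -206,"rx": 0.013,"ry": -0.042,"rz": 0.563},{"x": -7,"y": 54,"z": -206,"rx": 0.013,"ry": -0.042,"rz": 0.563},{"x": -7,"y": 54,"z": -206,"rx": 0.013,"ry": -0.042,"rz": 0.563},{"x": -7,"y": 54,"z": -206,"rx": 0.013,"ry": -0.042,"rz": 0.563},{"x": -7,"y": 54,"z": -206,"rx": 0.013,"ry": -0.042,"rz": 0.563}]'

```text
time: 11.38
ee_pos: [570.2, -365.0, 197.9]
ee_rot: [-1.548, -0.249, -0.018]
force: [-0.7, 0.5, -0.1]
width: 42.7
```

```bash
cat > ov.py <<'E'
from h import *
import pickle
def ov(p,name,C=(0,-85,66)):
    im=cv2.cvtColor(p['image'],cv2.COLOR_RGB2BGR).copy()
    th=np.linspace(0,2*np.pi,60)
    for r in(58,25):
      for dy in (-5,5):
        X=np.c_[C[0]+r*np.cos(th),np.full(60,C[1]+dy),C[2]+r*np.sin(th)]
        cv2.polylines(im,[fish(p,w(RACK,RY,X)).astype(int).reshape(-1,1,2)],True,(0,0,255) if dy>0 else (0,255,0),1)
    for y in (-85,0,85):
      for s in (-11,-6,6,11):
        cv2.polylines(im,[fish(p,w(RACK,RY,np.array([[-50,y+s,35],[50,y+s,35.]]))).astype(int).reshape(-1,1,2)],False,(255,0,0),1)
    cv2.imwrite('pics/%s.png'%name,im)
E
python3 - <<'E'
from ov import *
st()
env.grab_frame('scene');
p=env.grab_frame('wrist'); save(p,'w12'); st(); pickle.dump(p,open('w12.pkl','wb')); ov(p,'ov12')
E
```

```text
t 11.3833 pos [ 570.2 -365.   197.9] cmd [ 570.  -364.5  203.7] roterr [ 0.004 -0.001  0.004] F [-0.7  0.5 -0.1] w 42.7 J [-0.77  0.26  1.69  0.15  1.09 -2.55]
t 11.4833 pos [ 569.8 -361.1  200. ] cmd [ 570.  -364.5  203.7] roterr [ 0.005 -0.002  0.003] F [-0.2  0.4  0.2] w 42.7 J [-0.77  0.26  1.69  0.16  1.1  -2.55]
```

View pics/w12.png

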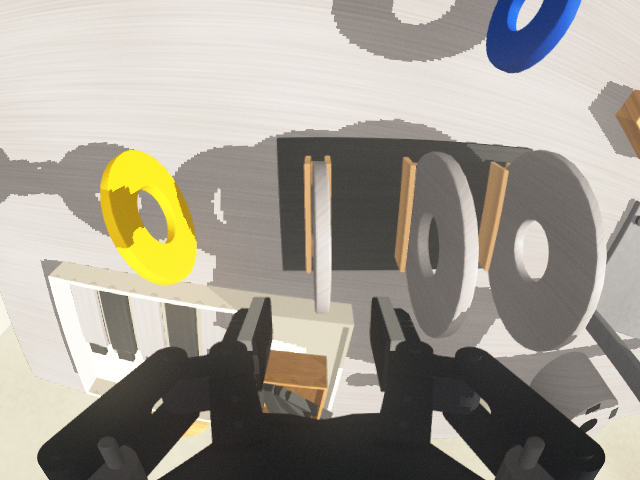

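View pics/ov12.png

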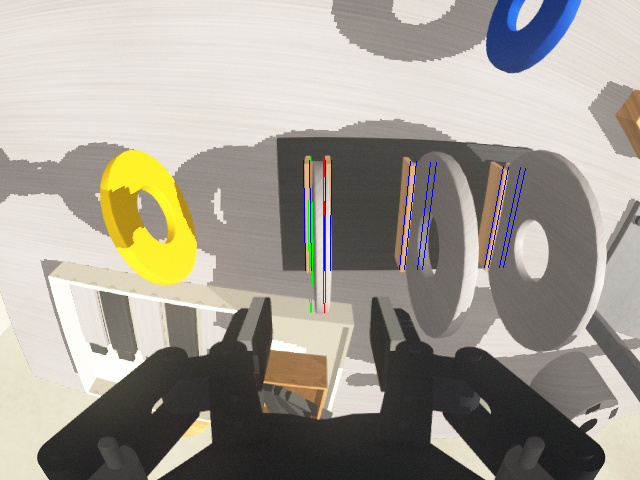

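```bash
python3 - <<'E'
from h import *
env.grab_frame('wrist');st()
o=env.get_obs(); 
json.dump({'p':o['ee_pos'].tolist(),'R':Ro.from_rotvec(o['ee_rot']).as_matrix().tolist()},open('cmd.json','w'))
a=np.radians(80); R1=orient(RY,a); c=w(RACK,RY,[0,-84,66]); g=c-R1[:,1]*36
print(g);plan(g,R1,write=True)
E
```

```text
t 11.5333 pos [ 569.9 -360.   201.4] cmd [ 570.  -364.5  203.7] roterr [ 0.005 -0.004  0.002] F [-0.   0.4  0.4] w 42.7 J [-0.76  0.25  1.69  0.16  1.1  -2.55]
[ 587.21966331 -360.40969529  101.45307911]
shift [ -0. 101.  -3.] rot [-0.004  0.003 -0.002] rows>= 2.4
```

>>> send_rows --steps '[{"x": 0,"y": 35,"z": -1,"rx": 0,"ry": 0,"rz": 0},{"x": 0,"y": 68,"z": -1,"rx": 0,"ry": 0,"rz": 0},{"x": 0,"y": 101,"z": -1,"rx": 0,"ry": 0,"rz": 0},{"x": 0,"y": 101,"z": -1,"rx": 0,"ry": 0,"rz": 0},{"x": 0,"y": 101,"z": -1,"rx": 0,"ry": 0,"rz": 0}]'

```text
time: 11.95
ee_pos: [587.1, -356.2, 102.7]
ee_rot: [-1.546, -0.254, -0.015]
force: [0.1, -0.1, -0.1]
width: 42.9
```

```bash
python3 - <<'E'
from ov import *
st()
p=env.grab_frame('wrist'); save(p,'w13'); st(); ov(p,'ov13')
E
```

```text
t 11.95 pos [ 587.1 -356.2  102.7] cmd [ 587.5 -360.   101.9] roterr [ 0.005 -0.005  0.003] F [ 0.1 -0.1 -0.1] w 42.9 J [-0.74  0.39  1.72  0.17  0.94 -2.56]
t 12.0 pos [ 588.4 -357.9  105.6] cmd [ 587.5 -360.   101.9] roterr [ 0.    -0.006 -0.001] F [-0.  -0.7  0.7] w 42.6 J [-0.74  0.38  1.72  0.17  0.94 -2.56]
```

View pics/ov13.png

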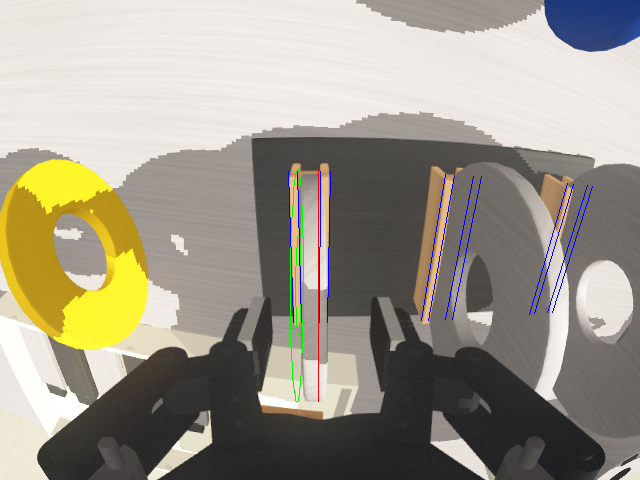

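>>> send_rows --steps '[{"x": 0,"y": 5,"z": -2,"rx": 0,"ry": 0,"rz": 0},{"x": 0,"y": 5,"z": -2,"rx": 0,"ry": 0,"rz": 0},{"x": 0,"y": 5,"z": -2,"rx": 0,"ry": 0,"rz": 0}]'

```text
time: 12.25
ee_pos: [590.1, -361.9, 102.0]
ee_rot: [-1.553, -0.258, -0.021]
force: [0.2, 0.3, 0.1]
width: 42.9
```

>>> send_rows --steps '[{"x": 0,"y": 5,"z": 0,"rx": 0,"ry": 0,"rz": 0},{"x": 0,"y": 5,"z": 0,"rx": 0,"ry": 0,"rz": 0},{"x": 0,"y": 5,"z": 0,"rx": 0,"ry": 0,"rz": 0},{"x": 0,"y": 5,"z": 0,"rx": 0,"ry": 0,"rz": 0},{"x": 0,"y": 5,"z": 0,"rx": 0,"ry": 0,"rz": 0},{"x": 0,"y": 5,"z": 0,"rx": 0,"ry": 0,"rz": 0}]' --claw -1 --newtons 60

```text
time: 12.75
ee_pos: [590.1, -361.0, 94.6]
ee_rot: [-1.55, -0.255, -0.019]
force: [-1.6, -0.4, -0.2]
width: 9.4
```

```bash
python3 - <<'E'
from ov import *
p=env.grab_frame('wrist'); save(p,'w14'); st(); ov(p,'ov14')
E
```

```text
t 12.8 pos [ 590.1 -361.    94.6] cmd [ 587.5 -360.   101.9] roterr [ 0.    -0.004 -0.   ] F [-0.4  0.4  0.8] w 9.3 J [-0.74  0.4   1.71  0.17  0.92 -2.56]
```

View pics/w14.png

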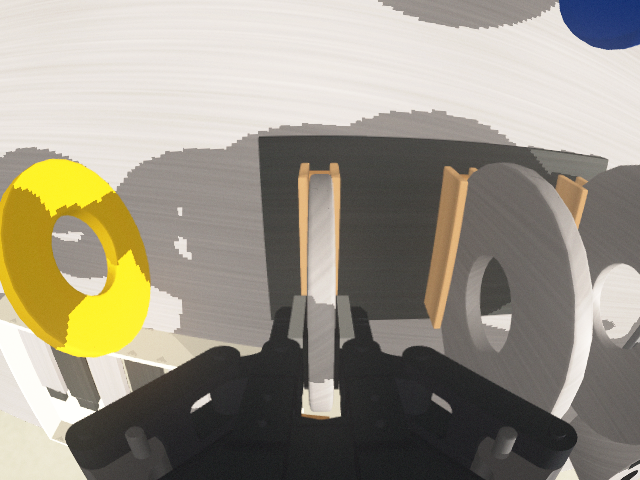

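>>> send_rows --steps '[{"x": 0,"y": 0,"z": 0,"rx": 0,"ry": 0,"rz": 0},{"x": 0,"y": 0,"z": 0,"rx": 0,"ry": 0,"rz": 0},{"x": 0,"y": -4,"z": 0,"rx": 0,"ry": 0,"rz": 0},{"x": 0,"y": -7,"z": 0,"rx": 0,"ry": 0,"rz": 0},{"x": 0,"y": -7,"z": 0,"rx": 0,"ry": 0,"rz": 0},{"x": 0,"y": -7,"z": 0,"rx": 0,"ry": 0,"rz": 0}]' --claw -0.5

```text
time: 13.3
ee_pos: [589.3, -361.4, 102.2]
ee_rot: [-1.551, -0.256, -0.02]
force: [-0.2, 0.5, 0.3]
width: 21.0
```

>>> send_rows --steps '[{"x": 0,"y": 0,"z": 0,"rx": 0,"ry": 0,"rz": 0},{"x": 0,"y": 0,"z": 0,"rx": 0,"ry": 0,"rz": 0},{"x": 0,"y": 0,"z": 0,"rx": 0,"ry": 0,"rz": 0},{"x": 0,"y": 0,"z": 0,"rx": 0,"ry": 0,"rz": 0},{"x": 0,"y": 0,"z": 0,"rx": 0,"ry": 0,"rz": 0}]' --claw -1 --newtons 80

```text
time: 13.72
ee_pos: [589.1, -361.4, 101.8]
ee_rot: [-1.551, -0.256, -0.019]
force: [-0.1, 0.3, 1.9]
width: 8.6
```

```bash
python3 - <<'E'
from ov import *
p=env.grab_frame('wrist'); save(p,'w15'); st()
o=env.get_obs(); R=Ro.from_rotvec(o['ee_rot']).as_matrix()
json.dump({'p':o['ee_pos'].tolist(),'R':R.tolist()},open('cmd.json','w'))
print('ring in tool',R.T@(w(RACK,RY,[0,-85,65])-o['ee_pos']))
E
```

```text
t 13.7667 pos [ 589.1 -361.4  101.8] cmd [ 587.5 -360.   101.9] roterr [-0.    -0.004 -0.001] F [-0.6 -0.6  2.1] w 8.6 J [-0.75  0.39  1.71  0.17  0.93 -2.56]
ring in tool [-1.99036199 36.98814567  0.24861931]
```

View pics/w15.png

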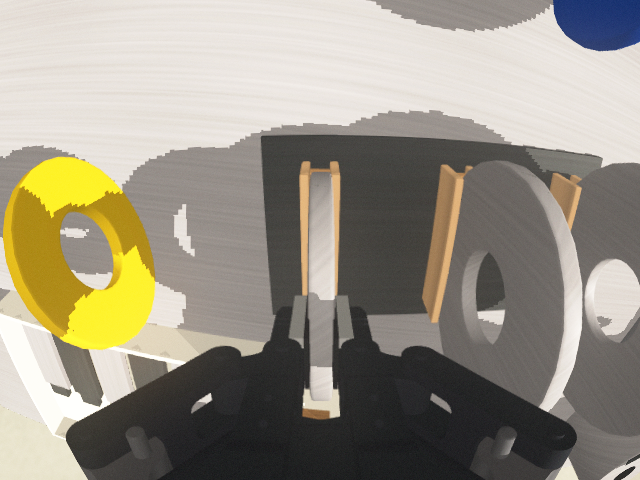

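>>> send_rows --steps '[{"x": 3,"y": -20,"z": 0,"rx": 0,"ry": 0,"rz": 0},{"x": 9,"y": -50,"z": 0,"rx": 0,"ry": 0,"rz": 0},{"x": 15,"y": -86,"z": 0,"rx": 0,"ry": 0,"rz": 0},{"x": 22,"y": -125,"z": 0,"rx": 0,"ry": 0,"rz": 0},{"x": 29,"y": -164,"z": 0,"rx": 0,"ry": 0,"rz": 0},{"x": 32,"y": -182,"z": 0,"rx": 0,"ry": 0,"rz": 0},{"x": 32,"y": -182,"z": 0,"rx": 0,"ry": 0,"rz": 0},{"x": 32,"y": -182,"z": 0,"rx": 0,"ry": 0,"rz": 0}]'

```text
time: 14.43
ee_pos: [588.2, -360.7, 285.0]
ee_rot: [-1.549, -0.255, -0.017]
force: [-0.8, 1.0, -5.2]
width: 8.7
```

```bash
python3 - <<'E'
from h import *
commit([32,-182,0],[0,0,0]); 
p=env.grab_frame('wrist'); save(p,'w16'); st()
RT=np.array([-2,37,0.])
def tcp(c,yaw,a): R=orient(yaw,a); return c-R@RT,R
p,R=tcp(w(STAND,SY,[-140,-80,255]),SY,np.radians(75))
p0,R0=cmd(); print(p)
plan((p0+p)/2,R0@Ro.from_rotvec(Ro.from_matrix(R0.T@R).as_rotvec()/2).as_matrix(),write=True)
plan(p,R,write=True)
E
```

```text
t 14.4833 pos [ 587.4 -360.   282.2] cmd [ 588.8 -361.3  286.6] roterr [0.005 0.001 0.005] F [-0.6 -0.5 -7.2] w 8.5 J [-0.75  0.23  1.58  0.14  1.24 -2.51]
[458.00238607 100.7644179  291.25689366]
shift [-29.  -8. 238.] rot [-0.037  0.169 -0.042] rows>= 5.8
shift [-68. -18. 230.] rot [-0.037  0.168 -0.043] rows>= 5.8
```

View pics/w16.png

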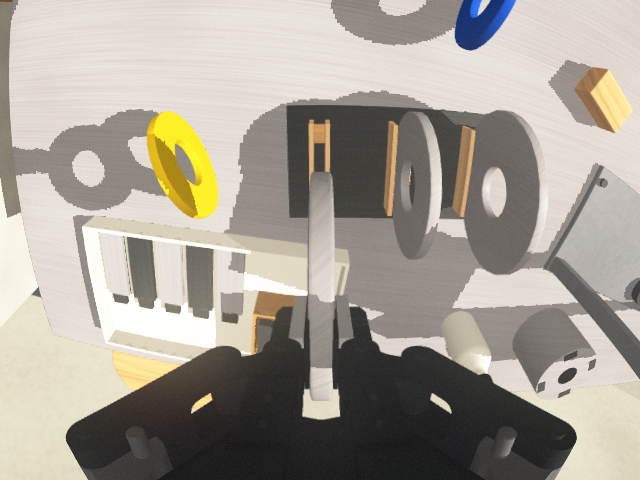

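>>> send_rows --steps '[{"x": -29,"y": -8,"z": 238,"rx": -0.037,"ry": 0.169,"rz": -0.042},{"x": -29,"y": -8,"z": 238,"rx": -0.037,"ry": 0.169,"rz": -0.042},{"x": -29,"y": -8,"z": 238,"rx": -0.037,"ry": 0.169,"rz": -0.042},{"x": -29,"y": -8,"z": 238,"rx": -0.037,"ry": 0.169,"rz": -0.042},{"x": -29,"y": -8,"z": 238,"rx": -0.037,"ry": 0.169,"rz": -0.042},{"x": -29,"y": -8,"z": 238,"rx": -0.037,"ry": 0.169,"rz": -0.042},{"x": -29,"y": -8,"z": 238,"rx": -0.037,"ry": 0.169,"rz": -0.042}]'

```text
time: 15.07
ee_pos: [519.4, -123.8, 283.2]
ee_rot: [-1.562, -0.15, -0.176]
force: [0.2, -0.6, -5.3]
width: 8.5
```

>>> send_rows --steps '[{"x": -68,"y": -18,"z": 230,"rx": -0.037,"ry": 0.168,"rz": -0.043},{"x": -68,"y": -18,"z": 230,"rx": -0.037,"ry": 0.168,"rz": -0.043},{"x": -68,"y": -18,"z": 230,"rx": -0.037,"ry": 0.168,"rz": -0.043},{"x": -68,"y": -18,"z": 230,"rx": -0.037,"ry": 0.168,"rz": -0.043},{"x": -68,"y": -18,"z": 230,"rx": -0.037,"ry": 0.168,"rz": -0.043},{"x": -68,"y": -18,"z": 230,"rx": -0.037,"ry": 0.168,"rz": -0.043},{"x": -68,"y": -18,"z": 230,"rx": -0.037,"ry": 0.168,"rz": -0.043},{"x": -68,"y": -18,"z": 230,"rx": -0.037,"ry": 0.168,"rz": -0.043}]'

```text
time: 15.73
ee_pos: [455.5, 103.0, 286.8]
ee_rot: [-1.582, -0.051, -0.347]
force: [0.1, -0.4, -5.0]
width: 8.5
```

```bash
python3 - <<'E'
from h import *
env.grab_frame('wrist');p=env.grab_frame('wrist'); save(p,'w17'); st()
RT=np.array([-2,37,0.])
def tcp(c,yaw,a): R=orient(yaw,a); return c-R@RT,R
p,R=tcp(w(STAND,SY,[-60,-80,215]),SY,np.radians(40))
plan(p,R)
E
```

```text
t 15.8333 pos [456.8 100.8 288. ] cmd [458.  100.9 291.1] roterr [-0.001 -0.001  0.006] F [-0.2 -0.1 -5.1] w 8.5 J [ 0.03 -0.36  2.13 -0.06  1.12 -1.33]
shift [45. 65. -0.] rot [-0.     0.    -0.611] rows>= 4.9
```

View pics/w17.png

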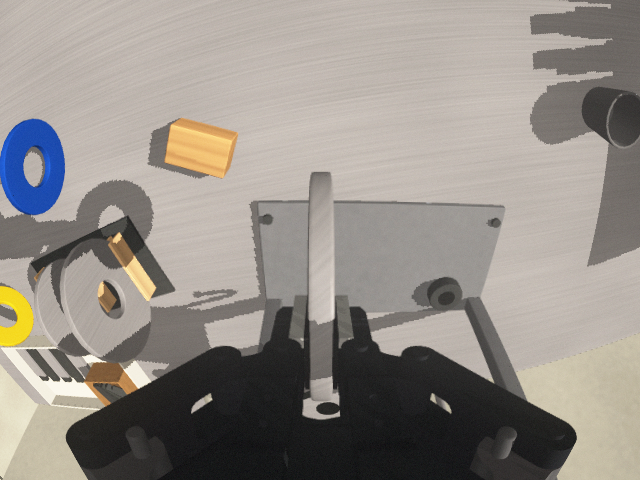

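>>> send_rows --steps '[{"x": 45,"y": 65,"z": 0,"rx": 0,"ry": 0,"rz": -0.611},{"x": 45,"y": 65,"z": 0,"rx": 0,"ry": 0,"rz": -0.611},{"x": 45,"y": 65,"z": 0,"rx": 0,"ry": 0,"rz": -0.611},{"x": 45,"y": 65,"z": 0,"rx": 0,"ry": 0,"rz": -0.611},{"x": 45,"y": 65,"z": 0,"rx": 0,"ry": 0,"rz": -0.611},{"x": 45,"y": 65,"z": 0,"rx": 0,"ry": 0,"rz": -0.611},{"x": 45,"y": 65,"z": 0,"rx": 0,"ry": 0,"rz": -0.611},{"x": 45,"y": 65,"z": 0,"rx": 0,"ry": 0,"rz": -0.611}]'

```text
time: 16.5
ee_pos: [516.4, 87.9, 237.9]
ee_rot: [-1.543, -0.538, -0.828]
force: [0.1, 0.8, -3.4]
width: 8.8
```

```bash
cat > hk.py <<'E'
from h import *
HK=np.array([(0,0),(0,-55),(20,-78),(20,-143),(10,-161),(0,-165),(-10,-161),(-26,-143)],float)
RT=np.array([-2,37,0.])
def tcp(c,yaw,a): R=orient(yaw,a); return c-R@RT,R
def setcmd():
    o=env.get_obs(); json.dump({'p':o['ee_pos'].tolist(),'R':Ro.from_rotvec(o['ee_rot']).as_matrix().tolist()},open('cmd.json','w'))
def ringin():
    o=env.get_obs();R=Ro.from_rotvec(o['ee_rot']).as_matrix(); c=o['ee_pos']+R@RT
    print('ring centre in stand',Ro.from_euler('z',-SY).apply(c-STAND).round(1),'axis',Ro.from_euler('z',-SY).apply(R[:,2]).round(3)); return c,R
def ovh(p,name):
    im=cv2.cvtColor(p['image'],cv2.COLOR_RGB2BGR).copy(); P=lambda X:fish(p,X).astype(int).reshape(-1,1,2)
    cv2.polylines(im,[P(w(STAND,SY,np.c_[np.zeros(8),HK[:,0],345+HK[:,1]]))],False,(255,0,0),1)
    c,R=ringin(); th=np.linspace(0,2*np.pi,60)
    for r in(25,58):
      for d in(-5,5): cv2.polylines(im,[P(c+np.c_[r*np.cos(th),r*np.sin(th),np.full(60,d)]@R.T)],True,(0,0,255) if d>0 else (0,255,0),1)
    cv2.imwrite('pics/%s.png'%name,im)
E
python3 - <<'E'
from hk import *
env.grab_frame('wrist');p=env.grab_frame('wrist'); save(p,'w18'); st(); setcmd(); ovh(p,'ov18')
q=env.grab_frame('scene'); cv2.imwrite('pics/s18.png',cv2.resize(q['image'][150:340,120:400,::-1],None,fx=2.8,fy=2.8,interpolation=2))
E
```

```text
t 16.6 pos [517.7  88.4 240.3] cmd [458.  100.9 291.1] roterr [-0.001  0.002 -0.61 ] F [ 0.8  0.2 -3.6] w 8.4 J [ 0.07 -0.39  2.39 -0.61  0.35 -0.81]
ring centre in stand [-59.7 -80.6 214.9] axis [0.002 1.    0.001]
```

View pics/ov18.png

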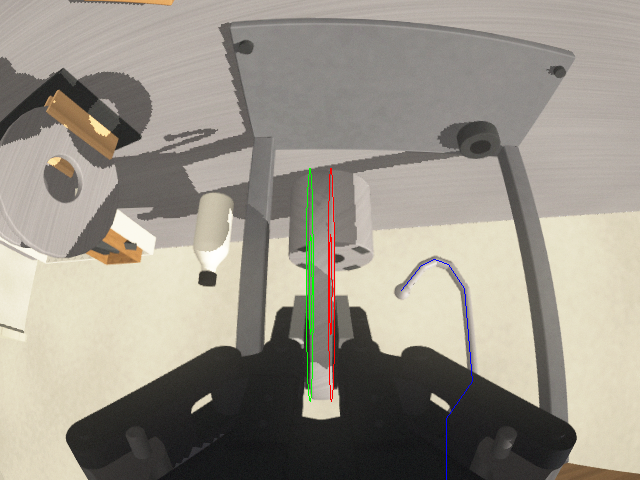

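View pics/s18.png

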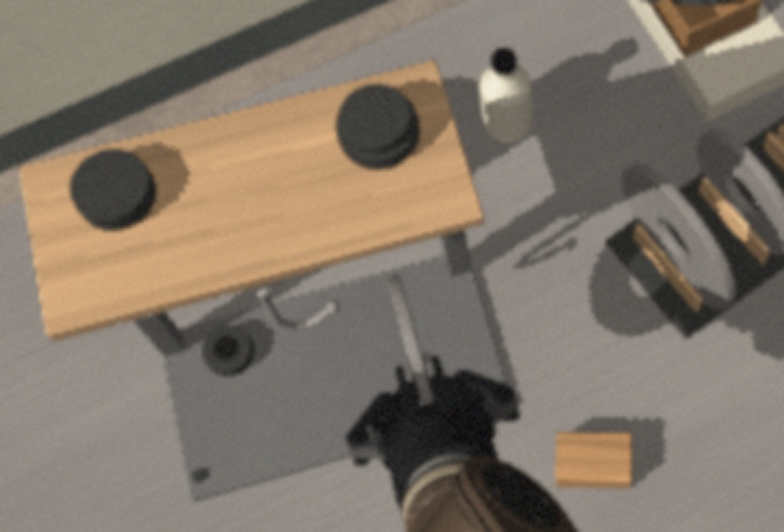

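```bash
python3 - <<'E'
from hk import *
p,R=tcp(w(STAND,SY,[0,-70,193]),SY,np.radians(40))
plan(p,R,rnd=0,write=True)
p,R=tcp(w(STAND,SY,[0,-2,193]),SY,np.radians(40))
plan(p,R)
E
```

```text
shift [22. 60. 11.] rot [ 0.001 -0.002 -0.001] rows>= 1.6
shift [-0. -0. 68.] rot [ 0.  0. -0.] rows>= 1.6
```

>>> send_rows --steps '[{"x": 7,"y": 20,"z": 4,"rx": 0,"ry": 0,"rz": 0},{"x": 15,"y": 40,"z": 8,"rx": 0,"ry": -0.001,"rz": 0},{"x": 22,"y": 60,"z": 11,"rx": 0.001,"ry": -0.002,"rz": -0.001},{"x": 22,"y": 60,"z": 11,"rx": 0.001,"ry": -0.002,"rz": -0.001},{"x": 22,"y": 60,"z": 11,"rx": 0.001,"ry": -0.002,"rz": -0.001},{"x": 22,"y": 60,"z": 11,"rx": 0.001,"ry": -0.002,"rz": -0.001}]'

```text
time: 17.15
ee_pos: [578.4, 88.5, 218.4]
ee_rot: [-1.54, -0.545, -0.829]
force: [0.4, -0.5, -5.1]
width: 8.6
```

```bash
python3 - <<'E'
from hk import *
env.grab_frame('wrist');p=env.grab_frame('wrist'); save(p,'w19'); st(); setcmd(); ovh(p,'ov19')
p,R=tcp(w(STAND,SY,[0,-2,193]),SY,np.radians(40)); plan(p,R)
E
```

```text
t 17.25 pos [578.   88.8 218.8] cmd [578.8  87.5 218.5] roterr [ 0.002 -0.001 -0.001] F [-0.5 -0.2 -5.4] w 8.6 J [ 0.06 -0.19  2.28 -0.79  0.27 -0.64]
ring centre in stand [ -0.5 -68.6 193.5] axis [-0.002  1.    -0.   ]
shift [ 0.  1. 67.] rot [-0.002  0.002  0.001] rows>= 1.6
```

View pics/ov19.png

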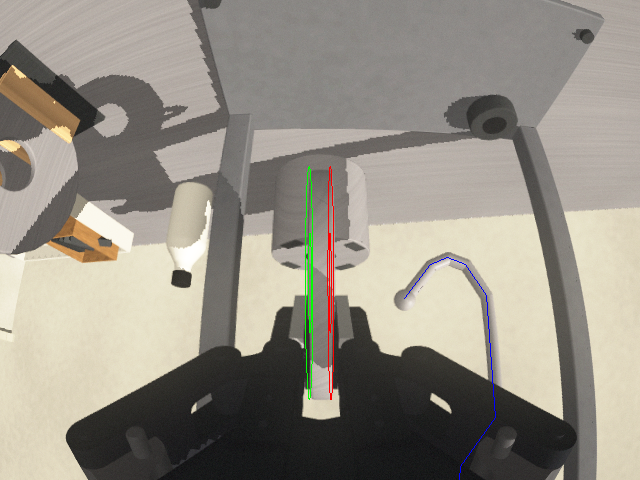

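```bash
python3 - <<'E'
from hk import *
p,R=tcp(w(STAND,SY,[0,-68.6,193.5]),SY,np.radians(47)); plan(p,R)
p,R=tcp(w(STAND,SY,[0,-40,194]),SY,np.radians(47)); plan(p,R)
p,R=tcp(w(STAND,SY,[0,-2,193]),SY,np.radians(47)); plan(p,R,write=True)
E
```

```text
shift [5. 1. 0.] rot [-0.002  0.002  0.124] rows>= 1.0
shift [ 5.  1. 29.] rot [-0.002  0.002  0.124] rows>= 1.0
shift [ 5.  1. 67.] rot [-0.002  0.002  0.124] rows>= 1.6
```

>>> send_rows --steps '[{"x": 5,"y": 1,"z": 0,"rx": -0.002,"ry": 0.002,"rz": 0.124},{"x": 5,"y": 1,"z": 10,"rx": -0.002,"ry": 0.002,"rz": 0.124},{"x": 5,"y": 1,"z": 20,"rx": -0.002,"ry": 0.002,"rz": 0.124},{"x": 5,"y": 1,"z": 26,"rx": -0.002,"ry": 0.002,"rz": 0.124},{"x": 5,"y": 1,"z": 26,"rx": -0.002,"ry": 0.002,"rz": 0.124},{"x": 5,"y": 1,"z": 26,"rx": -0.002,"ry": 0.002,"rz": 0.124}]'

```text
time: 17.75
ee_pos: [586.6, 113.8, 221.8]
ee_rot: [-1.558, -0.444, -0.736]
force: [-0.3, 0.7, -4.8]
width: 8.6
```

```bash
python3 - <<'E'
from hk import *
env.grab_frame('wrist');p=env.grab_frame('wrist'); save(p,'w20'); setcmd(); st(); ovh(p,'ov20')
p,R=tcp(w(STAND,SY,[0,-2,193]),SY,np.radians(47)); plan(p,R)
q=env.grab_frame('scene'); cv2.imwrite('pics/s20.png',cv2.resize(q['image'][200:320,150:330,::-1],None,fx=4.2,fy=4.2,interpolation=2))
E
```

```text
t 17.85 pos [586.5 113.4 221.4] cmd [586.5 113.4 221.4] roterr [0. 0. 0.] F [-1.1  0.2 -4.9] w 8.5 J [ 0.1  -0.14  2.19 -0.52  0.42 -0.87]
ring centre in stand [ -0.3 -42.9 192.9] axis [ 0.  1. -0.]
shift [ 0.  0. 41.] rot [ 0.001 -0.    -0.001] rows>= 1.0
```

View pics/ov20.png

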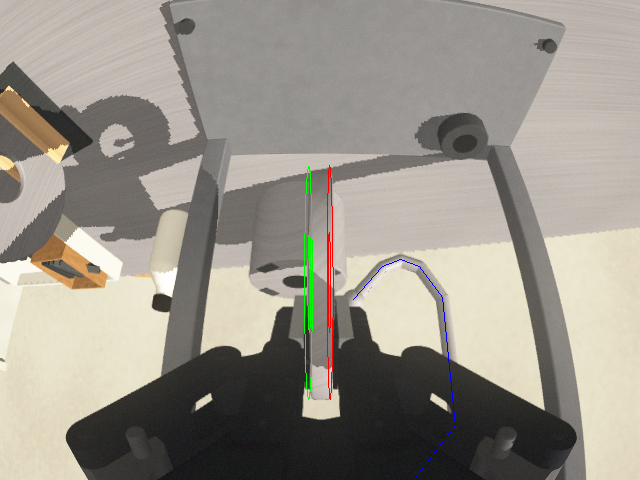

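View pics/s20.png

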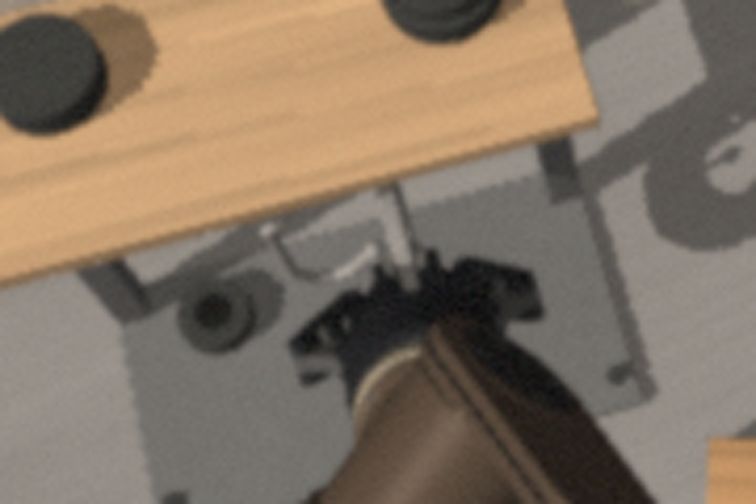

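>>> send_rows --steps '[{"x": 0,"y": 0,"z": 6,"rx": 0,"ry": 0,"rz": 0},{"x": 0,"y": 0,"z": 13,"rx": 0,"ry": 0,"rz": 0},{"x": 0,"y": 0,"z": 20,"rx": 0,"ry": 0,"rz": 0},{"x": 0,"y": 0,"z": 27,"rx": 0,"ry": 0,"rz": 0},{"x": 0,"y": 0,"z": 34,"rx": 0,"ry": 0,"rz": 0},{"x": 0,"y": 0,"z": 41,"rx": 0,"ry": 0,"rz": 0},{"x": 0,"y": 0,"z": 42,"rx": 0,"ry": 0,"rz": 0},{"x": 0,"y": 0,"z": 42,"rx": 0,"ry": 0,"rz": 0}]'

```text
time: 18.57
ee_pos: [595.1, 155.0, 221.4]
ee_rot: [-1.558, -0.444, -0.735]
force: [0.4, -0.2, -5.4]
width: 8.2
```

```bash
python3 - <<'E'
from hk import *
env.grab_frame('wrist');p=env.grab_frame('wrist'); save(p,'w21'); setcmd(); st(); ovh(p,'ov21')
p,R=tcp(w(STAND,SY,[0,0,163]),SY,np.radians(47)); plan(p,R,rnd=1)
q=env.grab_frame('scene'); cv2.imwrite('pics/s21.png',cv2.resize(q['image'][200:320,150:330,::-1],None,fx=4.2,fy=4.2,interpolation=2))
E
```

```text
t 18.6667 pos [595.  154.5 221.2] cmd [595.  154.5 221.2] roterr [0. 0. 0.] F [-0.2 -0.2 -5.3] w 9.0 J [ 0.19 -0.08  2.14 -0.62  0.45 -0.71]
ring centre in stand [ 1.000e-01 -9.000e-01  1.928e+02] axis [ 0.     1.    -0.001]
shift [-20.4  21.7   0.9] rot [ 0.001 -0.    -0.002] rows>= 0.7
```

View pics/ov21.png

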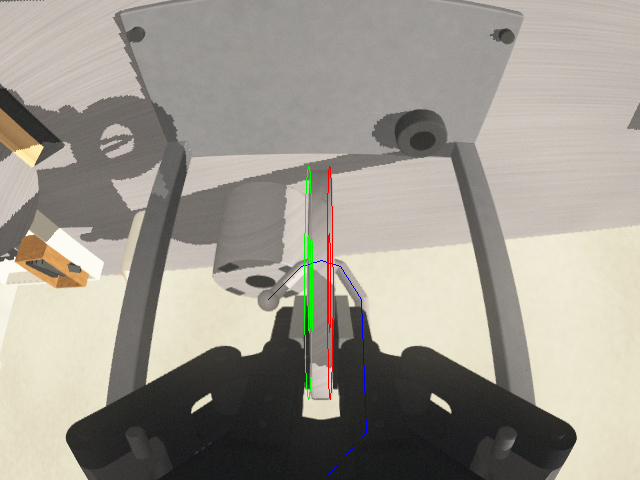

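View pics/s21.png

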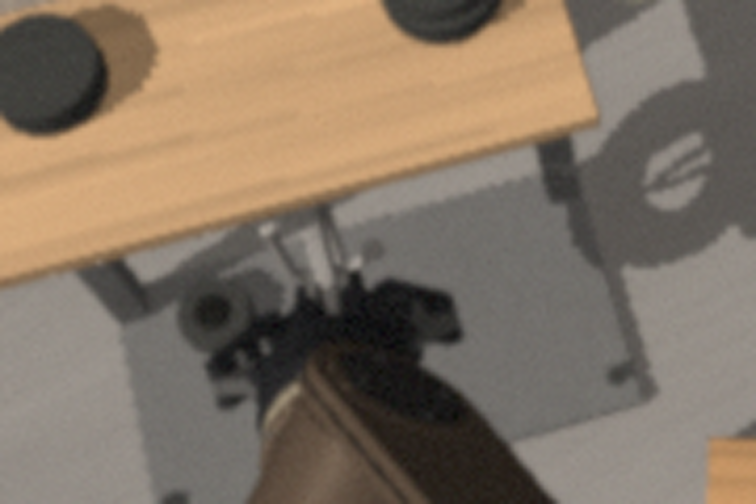

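>>> send_rows --steps '[{"x": -5,"y": 5,"z": 0.2,"rx": 0,"ry": 0,"rz": 0},{"x": -10,"y": 11,"z": 0.5,"rx": 0,"ry": 0,"rz": 0},{"x": -15,"y": 16,"z": 0.8,"rx": 0,"ry": 0,"rz": 0},{"x": -19,"y": 20,"z": 0.9,"rx": 0,"ry": 0,"rz": 0},{"x": -20.4,"y": 21.7,"z": 0.9,"rx": 0,"ry": 0,"rz": 0},{"x": -20.4,"y": 21.7,"z": 0.9,"rx": 0,"ry": 0,"rz": 0},{"x": -20.4,"y": 21.7,"z": 0.9,"rx": 0,"ry": 0,"rz": 0}]'

```text
time: 19.3
ee_pos: [595.2, 155.7, 191.4]
ee_rot: [-1.558, -0.444, -0.736]
force: [0.0, -0.4, -4.8]
width: 8.9
```

```bash
python3 - <<'E'
from hk import *
env.grab_frame('wrist');p=env.grab_frame('wrist'); save(p,'w22'); setcmd(); st(); ovh(p,'ov22')
E
```

```text
t 19.4 pos [595.4 155.7 192. ] cmd [595.4 155.7 192. ] roterr [0. 0. 0.] F [-0.1 -0.1 -5.4] w 8.8 J [ 0.19 -0.04  2.15 -0.71  0.41 -0.61]
ring centre in stand [  0.3   0.4 163.5] axis [ 0.  1. -0.]
```

View pics/ov22.png

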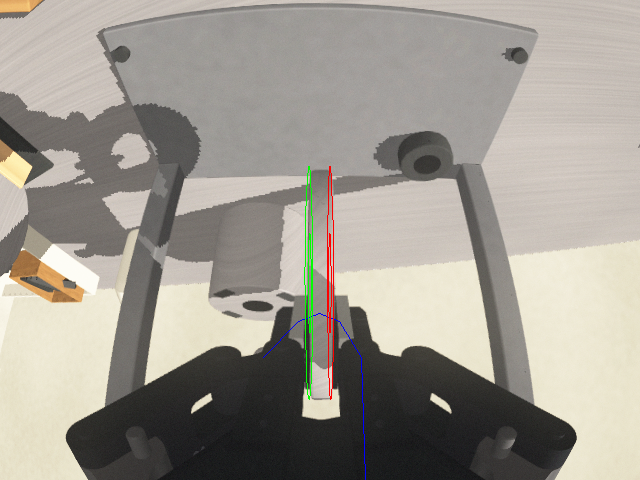

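Still full weight on the gripper; lower in small steps to feel the seat.

>>> send_rows --steps '[{"x": -0.7,"y": 0.7,"z": 0,"rx": 0,"ry": 0,"rz": 0},{"x": -1.4,"y": 1.5,"z": 0,"rx": 0,"ry": 0,"rz": 0},{"x": -1.4,"y": 1.5,"z": 0,"rx": 0,"ry": 0,"rz": 0}]'

```text
time: 19.65
ee_pos: [595.5, 155.8, 190.1]
ee_rot: [-1.557, -0.445, -0.737]
force: [0.2, 0.9, -4.5]
width: 8.7
```

>>> send_rows --steps '[{"x": -0.7,"y": 0.7,"z": 0,"rx": 0,"ry": 0,"rz": 0},{"x": -1.0,"y": 1.1,"z": 0,"rx": 0,"ry": 0,"rz": 0},{"x": -1.0,"y": 1.1,"z": 0,"rx": 0,"ry": 0,"rz": 0}]'

```text
time: 19.9
ee_pos: [596.0, 156.0, 189.5]
ee_rot: [-1.556, -0.446, -0.738]
force: [-1.1, 0.4, -0.7]
width: 8.8
```

>>> send_rows --steps '[{"x": 0,"y": 0,"z": 0,"rx": 0,"ry": 0,"rz": 0},{"x": 0,"y": 0,"z": 0,"rx": 0,"ry": 0,"rz": 0},{"x": 0,"y": 0,"z": 0,"rx": 0,"ry": 0,"rz": 0}]' --newtons 20

```text
time: 20.15
ee_pos: [595.9, 155.9, 189.4]
ee_rot: [-1.556, -0.446, -0.737]
force: [-0.6, 0.6, 0.9]
width: 8.1
```

>>> send_rows --steps '[{"x": 0,"y": 0,"z": 0,"rx": 0,"ry": 0,"rz": 0},{"x": 0,"y": 0,"z": 0,"rx": 0,"ry": 0,"rz": 0},{"x": 0,"y": 0,"z": 0,"rx": 0,"ry": 0,"rz": 0},{"x": 0,"y": 0,"z": 0,"rx": 0,"ry": 0,"rz": 0},{"x": 0,"y": 0,"z": 0,"rx": 0,"ry": 0,"rz": 0}]' --claw -0.6

```text
time: 20.57
ee_pos: [595.2, 155.7, 188.0]
ee_rot: [-1.558, -0.444, -0.736]
force: [0.1, 0.1, 0.1]
width: 16.8
```

```bash
python3 sw.py 9 w23 '[[313,175],[322,372]]'
```

```text
[[20.57, 0.0, 0.0], [20.62, -0.83, -0.56], [20.67, -1.71, -1.3], [20.72, -2.24, -1.7], [20.77, -2.31, -1.87], [20.82, -2.01, -1.81], [20.87, -1.71, -1.55], [20.92, -1.43, -1.21], [20.97, -0.94, -0.96]]
mean 312.33 amp px 1.63
mean 321.41 amp px 1.3
t 21.0167 pos [595.2 155.7 188.1] cmd [595.4 155.7 192. ] roterr [-0.    -0.     0.001] F [-0.1 -1.1 -0.2] w 17.0 J [ 0.19 -0.03  2.16 -0.72  0.4  -0.6 ]
```

View pics/w23.png

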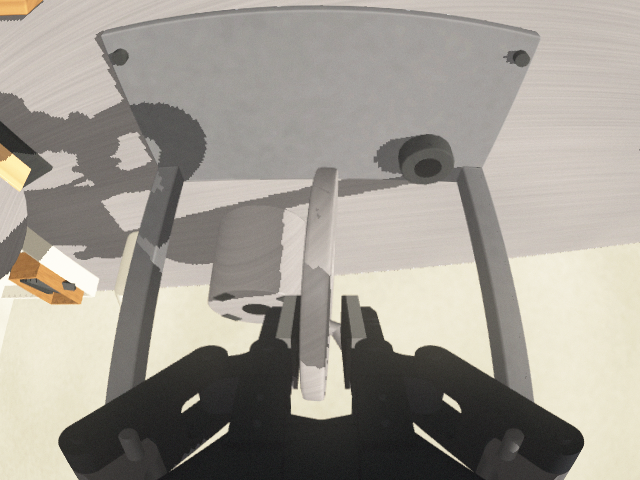

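>>> send_rows --steps '[{"x": 0,"y": 0,"z": 0,"rx": 0,"ry": 0,"rz": 0},{"x": 0,"y": 0,"z": 0,"rx": 0,"ry": 0,"rz": 0},{"x": 0,"y": 0,"z": 0,"rx": 0,"ry": 0,"rz": 0}]' --claw -0.2

```text
time: 21.27
ee_pos: [595.2, 155.7, 188.1]
ee_rot: [-1.558, -0.444, -0.736]
force: [0.5, -0.3, 0.8]
width: 34.1
```

```bash
python3 sw.py 12 w24 '[[320,175],[322,372]]'
```

```text
[[21.27, 0.0, 0.0], [21.32, -0.64, -0.55], [21.37, -1.39, -1.08], [21.42, -2.2, -1.12], [21.47, -2.54, -1.59], [21.52, -2.48, -1.63], [21.57, -2.48, -1.58], [21.62, -2.11, -1.16], [21.67, -1.43, -1.09], [21.72, -0.42, -0.52], [21.77, 0.25, -0.02], [21.82, 1.08, 0.48]]
mean 319.21 amp px 1.92
mean 321.41 amp px 1.08
t 21.8667 pos [595.2 155.7 188.1] cmd [595.4 155.7 192. ] roterr [-0. -0.  0.] F [ 0.7 -0.1  0.1] w 33.9 J [ 0.19 -0.03  2.16 -0.72  0.4  -0.6 ]
```

View pics/w24.png

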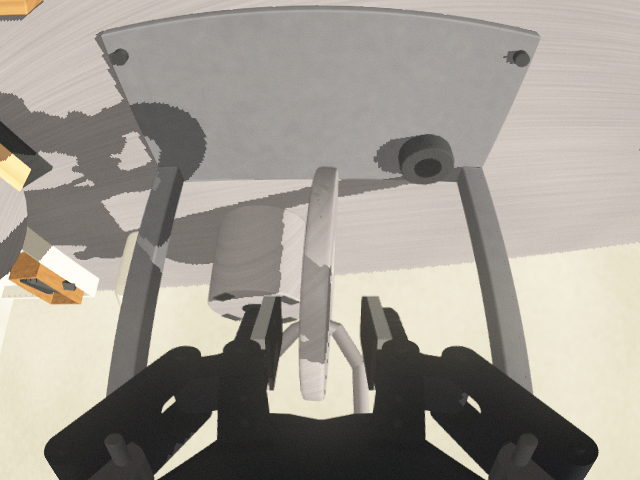

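>>> send_rows --steps '[{"x": 0,"y": -12,"z": 0,"rx": 0,"ry": 0,"rz": 0},{"x": 0,"y": -30,"z": 0,"rx": 0,"ry": 0,"rz": 0},{"x": 0,"y": -55,"z": 0,"rx": 0,"ry": 0,"rz": 0},{"x": 0,"y": -80,"z": 0,"rx": 0,"ry": 0,"rz": 0},{"x": 0,"y": -100,"z": 0,"rx": 0,"ry": 0,"rz": 0},{"x": 0,"y": -100,"z": 0,"rx": 0,"ry": 0,"rz": 0},{"x": 0,"y": -100,"z": 0,"rx": 0,"ry": 0,"rz": 0},{"x": 0,"y": -100,"z": 0,"rx": 0,"ry": 0,"rz": 0}]'

```text
time: 22.53
ee_pos: [528.3, 168.7, 260.5]
ee_rot: [-1.558, -0.443, -0.735]
force: [-0.0, -0.8, 0.4]
width: 34.2
```

```bash
python3 - <<'E'
from h import *
env.grab_frame('wrist');p=env.grab_frame('wrist'); save(p,'w25'); st()
q=env.grab_frame('scene'); cv2.imwrite('pics/s25.png',cv2.resize(q['image'][150:340,120:460,::-1],None,fx=2.3,fy=2.3,interpolation=2))
E
```

```text
t 22.6333 pos [528.3 168.4 259.6] cmd [595.4 155.7 192. ] roterr [-0.001 -0.     0.003] F [-0.5 -0.2  0.9] w 34.0 J [ 0.26 -0.27  2.22 -0.58  0.58 -0.73]
```

View pics/w25.png

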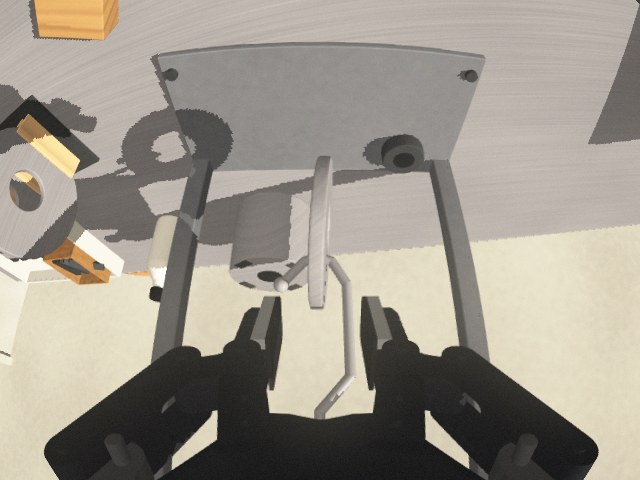

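View pics/s25.png

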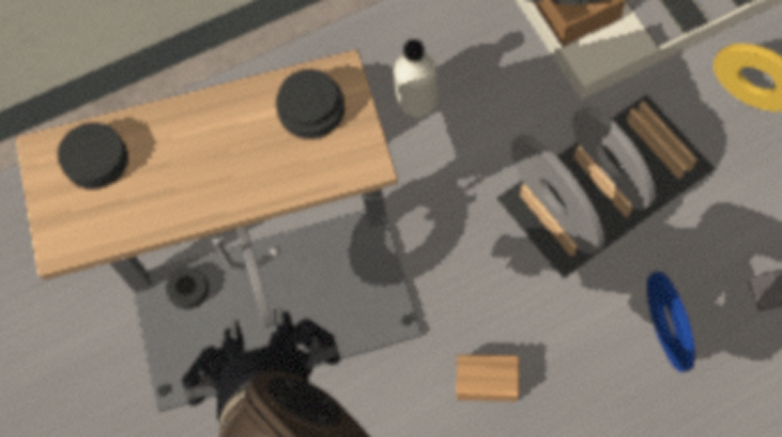

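>>> send_rows --steps '[{"x": 0,"y": -25,"z": 0,"rx": 0,"ry": 0,"rz": 0},{"x": 0,"y": -50,"z": 0,"rx": 0,"ry": 0,"rz": 0},{"x": 0,"y": -50,"z": 0,"rx": 0,"ry": 0,"rz": 0},{"x": 0,"y": -50,"z": 0,"rx": 0,"ry": 0,"rz": 0},{"x": 0,"y": -50,"z": 0,"rx": 0,"ry": 0,"rz": 0},{"x": 0,"y": -50,"z": 0,"rx": 0,"ry": 0,"rz": 0},{"x": 0,"y": -50,"z": 0,"rx": 0,"ry": 0,"rz": 0},{"x": 0,"y": -50,"z": 0,"rx": 0,"ry": 0,"rz": 0}]'

```text
time: 23.35
ee_pos: [495.0, 175.1, 296.6]
ee_rot: [-1.559, -0.442, -0.735]
force: [0.4, 0.4, 0.8]
width: 34.2
```

```bash
python3 - <<'E'
from h import *
F=[];T=[]
for i in range(22):
    T.append(env.get_obs()['time']);p=env.grab_frame('wrist');F.append(p)
save(p,'w26'); import pickle; pickle.dump((T,F),open('L26.pkl','wb')); st()
E
```

```text
t 24.45 pos [494.9 175.4 297.9] cmd [595.4 155.7 192. ] roterr [-0.    -0.     0.001] F [-0.2  0.9  0.4] w 34.4 J [ 0.3  -0.38  2.23 -0.54  0.68 -0.76]
```

View pics/w26.png

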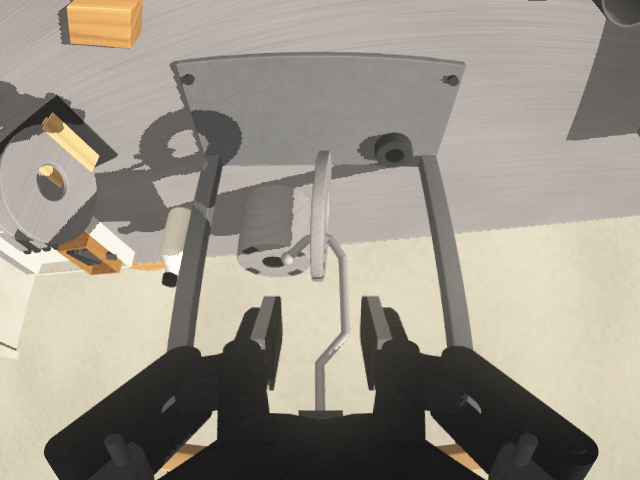

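```bash
python3 - <<'E'
from h import *
import pickle
T,F=pickle.load(open('L26.pkl','rb'))
G=[cv2.cvtColor(p['image'],cv2.COLOR_RGB2GRAY) for p in F]
pts=np.float32([[323,160],[318,272],[342,248],[345,320],[288,260],[160,150]]).reshape(-1,1,2)
U=np.array([cv2.calcOpticalFlowPyrLK(G[-1],g,pts,None,winSize=(13,13),maxLevel=2)[0][:,0,0] for g in G])
for t,u in zip(T,U-U[-1]): print(round(t,2),u.round(1))
E
```

```text
23.35 [-0.8 -0.4 -0.8 -0.  -0.6 -2.3]
23.4 [-0.5 -0.2 -0.6 -0.  -0.4 -3.1]
23.45 [-0.3 -0.1 -0.2  0.  -0.2 -1.7]
23.5 [-0.  -0.  -0.   0.  -0.2 -2.8]
23.55 [ 0.2 -0.  -0.   0.3 -0.1 -2.5]
23.6 [ 0.4  0.1  0.1  0.4  0.1 -0.1]
23.65 [ 0.3  0.2  0.   0.4  0.2 -1.7]
23.7 [0.2 0.  0.1 0.  0.1 0. ]
23.75 [-0.1  0.  -0.1  0.  -0.1 -1. ]
23.8 [-0.4 -0.1 -0.4 -0.1 -0.3 -3. ]
23.85 [-0.8 -0.5 -0.6 -0.2 -0.5 -1.6]
23.9 [ -1.2  -1.   -0.7 -11.   -0.7  -1.3]
23.95 [-1.5 -1.2 -1.1 -0.8 -1.  -2.7]
24.0 [-1.8 -1.2 -1.3 -0.8 -1.2 -2. ]
24.05 [-2.  -1.2 -1.4 -1.1 -1.3 -3.5]
24.1 [-1.9 -1.2 -1.4 -1.1 -1.3 -3. ]
24.15 [-1.7 -1.2 -1.4 -0.8 -1.1 -2.5]
24.2 [-1.5 -1.2 -1.2 -6.7 -1.  -1.9]
24.25 [-1.1 -0.9 -0.8 -0.4 -0.7 -1. ]
24.3 [-0.7 -0.4 -0.6 -2.3 -0.4 -1.4]
24.35 [-0.3 -0.1 -0.2 -0.  -0.2 -1.7]
24.4 [0. 0. 0. 0. 0. 0.]
```

```bash
python3 - <<'E'
from h import *
q=env.grab_frame('scene'); save(q,'sF')
env.job_done(); st()
E
```

```text
the job is handed in; nothing more can be done
the job is handed in; nothing more can be done
```

View pics/sF.png

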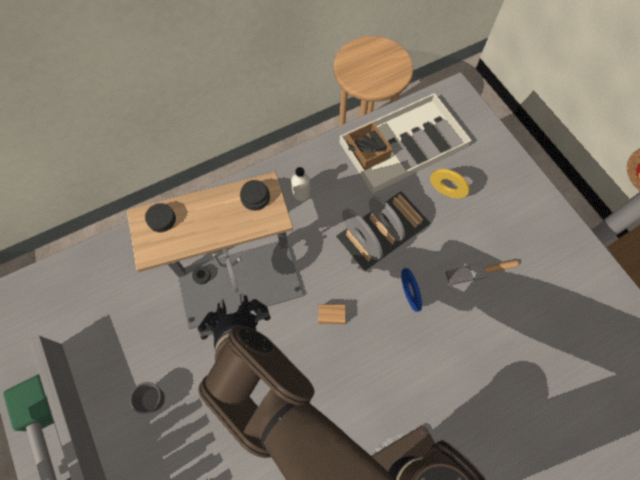

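The smallest ring now hangs by its bore in the bend of the hook, and I handed the job in at about 24.5 s of the 72 s allowed.

- **Hook:** I steadied it between the open fingers with a light 20 N pinch. Its swing fell from about 0.5 rad to about 0.002 rad before I went for the ring.
- **Ring:** It came from the rack's -y slot. I gripped it a second time, a little shallower, so the fingertips would stay clear of the hook. It went over the tip from the -y side without touching, then down until the hook carried its weight.

**Last checks before hand-in**
- The gripper is clear of everything and the measured force is about zero.
- The pictures show the ring hung in the bend, with the other two rings, the collar and the block in their places.
- Hook and ring still sway very slightly, about ±1 mm at the ring's lower edge (roughly 0.004 rad). This was not dying away noticeably when I handed in.
- The ring's axis is turned about 4–5° from the stand's y; I left it so.

One early move towards the rack stopped short because the last joint reached its range limit. I replanned it with a steeper tool angle, and nothing was touched.

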